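# Walk the ice pack end over end into the cool-box lid

## Task

Fit the blue ice pack into the holder in the cool-box lid. It is frosted and slippery, so do not carry it: walk it there end over end, tipping it up to stand on the end nearest the lid and laying it down beyond, then again over its other end so that the blue end comes down inside the holder, never lifting it clear of the bench or letting it topple. Then push the blue end in under the orange lip and get the white end down behind the sill so that the pack lies level on the holder's floor, let go, and leave the bean carton, tape roll and flask where they stand.

Things in the scene. Friction and masses are not known exactly. Their poses are not given: they have to be found in the camera images.
- plate_mid (a point): centre of the ice pack, a rigid flat block 170 mm long, 58 wide, 36 thick with square ends, about 0.42 kg, sky blue with one white end (30 mm of it). It starts flat on the bench (this point 18 mm up), blue end towards the lid, its length within 0.2 rad of the lid's x axis. x runs along it from white to blue end, y across the width, z through the thickness (up at the start).
- plate_white_end (a point): centre of the ice pack's white end face, 85 mm from its centre; the far end from the lid at the start. It is 18 mm above the bench when the pack lies and 0 when it stands on this end; it stands steadily on either end. Axes as at the centre.
- plate_blue_end (a point): centre of the ice pack's blue end face, 85 mm from its centre; the end nearest the lid at the start. The frosted shell is slick (friction about 0.4 on anything). Pinched at 20 N across its width near one end it mostly turns along with the fingers as they lean, and slips round between them when pushed against the bench. Axes as at the centre.
- lid: cool-box lid, fixed, lying inside up: light grey plate 206 x 160 x 10 mm (5 mm thick flange 190 wide) with a grey holder. Origin: centre of its underside, on the bench; x points from the sill to the orange lip, away from the ice pack; z up. Holder floor: x -91 to +89 mm, 10 mm above the bench, between side kerbs (inner faces y +-35, 9 thick, tops 20 mm above the bench). The end wall starts at x +89.
- lip_edge (a point): middle of the lower edge of the orange lip that faces the sill: x +71 mm in the lid's frame, 51 mm above the bench. From here the lip reaches to the end wall (18 mm); it is 92 mm wide, its top 57 mm above the bench, and closed at both sides (cheeks 80 mm apart inside).
- sill_top (a point): middle of the top of the sill, the grey wall across the lid's edge nearest the ice pack: x -103 to -91 mm in the lid's frame, 92 mm wide, top 28 mm above the bench. The 180 mm floor takes the pack with 10 mm to spare: it goes in only sloping down from the sill, blue end under the lip; its white end drops behind the sill when the blue end is nearly at the end wall.
- bean_carton: open cardboard carton of green beans, 130 x 110 x 80 mm high, about 0.7 kg, loose; origin at the centre of its underside. To be left alone.
- tape_roll: roll of brown packing tape lying flat, 96 mm across, 48 mm high, loose; origin at the centre of its underside. To be left alone.
- flask: white drinking flask with a steel and black cap, 68 mm across, 190 mm high, standing loose; origin at the centre of its underside. To be left alone.
Mind the look-alikes: they are no part of the job. Leave any brown look-alike of the part that bears plate_mid alone.

How it is judged (in metres and radians):
On the way, in this order (a step that is already met when the one before it is completed fails the run):
1. the ice pack stands upright on its blue end (angle between the x axis of plate and the z axis of lid, either way round below 0.25 rad and height (world z) of plate_blue_end below 0.03 m and height (world z) of plate_white_end above 0.14 m).
2. it lies flat again, white end now towards the lid (angle between plate_mid's own x axis and vertical between 1.42 and 1.72 rad and x of plate_white_end in the frame of lid above -0.3 m and x of plate_blue_end in the frame of lid below -0.2 m), for 0.1 s.
3. it stands upright on its white end (angle between the x axis of plate and the z axis of lid, either way round below 0.25 rad and height (world z) of plate_white_end below 0.03 m and height (world z) of plate_blue_end above 0.14 m).
4. it slopes down from the sill with its blue end on the holder's floor, under the lip (x of plate_blue_end in the frame of lid above 0.073 m and z of plate_blue_end in the frame of lid below 0.042 m and z of plate_white_end in the frame of lid above 0.036 m).
At the end, for the whole second after the job is handed in: The ice pack lies at rest and level on the holder's floor (both end centres 28 mm +-4 mm above the bench, between the kerbs within 9 mm of the holder's middle line), its blue end 5 mm or more under the orange lip and its white end behind the sill, let go (x of plate_blue_end in the frame of lid between 0.076 and 0.092 m and y of plate_blue_end in the frame of lid between -0.009 and 0.009 m and x of plate_white_end in the frame of lid between -0.094 and -0.078 m and y of plate_white_end in the frame of lid between -0.009 and 0.009 m and z of plate_blue_end in the frame of lid between 0.024 and 0.032 m and z of plate_white_end in the frame of lid between 0.024 and 0.032 m and linear speed of plate below 0.02 m/s); the robot touches nothing.
It fails at once if the ice pack is lifted clear: both its ends are more than 60 mm above the bench at once (height (world z) of each of plate_white_end, plate_blue_end above 0.06 m).
It fails at once if the ice pack is let fall over (it turns faster than 7.5 rad/s) (angular speed of plate above 7.5 rad/s).
It fails at once if the bean carton is shoved more than 25 mm (distance of bean_carton from where it was at the start of the episode above 0.025 m).
It fails at once if the tape roll is shoved more than 25 mm (distance of tape_roll from where it was at the start of the episode above 0.025 m).
It fails at once if the flask is shoved more than 25 mm (distance of flask from where it was at the start of the episode above 0.025 m).
It also fails if it takes over 72 s, if anything falls off the work surface, if the arm or the gripper's body presses on something with over 40 N, if the wrist force passes 120 N, or if a joint passes its speed limit or range.

## Robot

A 7-joint arm with a two-finger parallel gripper is mounted at the origin on the work surface. World frame = base frame: x ahead of the robot, y to its left, z up, the work surface at z = 0. Lengths are in m, angles in degrees, forces in N, time in s.
With the tool pointing down it reaches from about 0.425 to 0.875 m from the base axis. Payload 4.7 kg.
Tool frame: the origin (TCP) lies at the very end of the fingers, on their centre line; the grasp point (between the pads) lies 19 mm behind it; z points along the fingers, y is the direction in which the jaws open and shut (so a half turn about z gives the same grasp; the last joint's range is limited). The gripper opens to 87 mm and grips with 3 to 60 N. Pads are 19 mm wide; open, the fingers measure 117 mm over their backs; the gripper's body (75 mm by 190 mm) begins 51 mm behind the grasp point.
Start: joints at [-68.978, 18.392, -4.016, 83.108, 1.295, 78.541, -3.26], TCP at [0.225, 0.61, 0.188] pointing down, gripper open.
Joint ranges: [-163.93, 163.93], [-17.29, 119.83], [-79.2, 71.16], [3.27, 140.29], [-89.18, 269.18], [5.43, 117.66], [-154.24, 154.24]. Speed limits (degrees/s): [147.25, 147.25, 180, 180, 180, 180, 180].

## Interface

Orientations are given as [roll, pitch, yaw] about the fixed x, y, z axes, in that order (R = Rz(yaw) Ry(pitch) Rx(roll)).
In Python, from cell import monitor, read_camera, camera_info, env, look_for gives the robot as it stands.
- The arm moves only by the tool servo_tool, never from a script. Its argument "commands" is one flat list of numbers, 6 for each row, row after row: the shift along the tool's x, y, z in mm, then the turn, a rotation vector about the tool's x, y, z in degrees. A call has 1 to 10 rows; each row shifts and turns the commanded pose from where the row before left it, along the tool's axes as they then stand; what a row does not reach is not made up. A row lasts 1/10 s, in which the tool goes at most 50 mm and 8.59 degrees, less where a joint would pass 70% of its speed; a pose out of reach is approached as far as the arm can. A call is refused whole if a number of a shift passes 50 or a number of a turn 8.59, either way. A call with a gripper value outside its range is refused whole. "jaw" is the finger opening in mm, from 0 to 87, set as the call begins (left out, the last holds). The fingers move at their own pace and stop on an object; "newtons" is the grip in N (left out, the last holds). Time passes only in rows, so rows that do not move let the fingers close. It gives the time, the measured TCP pose, the force and the opening at its end, in the units of the state.
- monitor.get_obs(): the state, without advancing time (a new reading comes with each control period).
- read_camera(name): name is "scene" or "side" or "wrist"; returns (picture, depth): 420x560x3 uint8, red, green, blue; 420x560 float32, m along the optical axis (not along the pixel's ray), 0 where there is no reading.
- camera_info(name): a dict with "camera_matrix" (3x3 intrinsics, pixels), "R" (3x3) and "t" (3): a world point X has camera coordinates R X + t; the wrist camera has in their place "T_tool_cam" (4x4, takes a point from camera to tool coordinates, whose origin is the TCP and whose axes are the flange's). Camera axes: x right, y down, z forward; pixel columns grow to the right and rows downward; lengths in m; the calibration is good to about 2 mm. A picture is of the moment at which its call begins: read the wrist's pose just before it. camera_info takes no time and is no camera call.
- env.sign_off(): hands the job in, once; it reports no verdict.
Trained networks look in the newest picture that a camera, given by its name, has taken for a name from the list of things; names that differ only in an ending like _2 or _b are one class to them, and where a whole thing is asked for, a point or a joint stands for the part that bears it (a point fixed in the world has none). Each returns a list of dicts, best first, with "conf" (0 to 1); they miss things now and then, are a little off and sometimes report something else, mostly with a low value. They report only what shows in the picture. A call takes as long as a camera call. They do not tell look-alikes from the thing itself.
- look_for(camera, label): "box" ([left, top, width, height] in pixels, round what is visible of it).
The state is a dict: "time_s": time; "qpos": joint angles; "joint_velocities": joint speeds; "effort": joint torques, N m; "tool_pos": TCP position; "tool_rot": TCP orientation; "force": force on the tool from outside, world axes, zero at the start; "wrist_torque": the same for the moment, N m; "grip_width": finger opening in m.
Only numpy, scipy, OpenCV 4.12 (cv2) and the standard library are available. Lean on these libraries where they do the work, as an engineer would, in place of code of your own. Each camera call takes 0.05 s, during which the arm holds its last target.

## Working session

There is one attempt and no reset: what is moved stays moved. The work goes in short steps, Python scripts to look and compute and a tool call to move; the robot and the scene stay as the last step left them, time stands still between calls to the robot, and variables do not carry over. Pictures are saved under pics/ and viewed, and the job is handed in when it is done.

Besides the shell and the picture viewer there is one more tool, called after "Call:" by a JSON object that holds its "op" and its "data". servo_tool: Moves the arm, as the interface text tells. Its arguments: {"type":"object","properties":{"commands":{"type":"array","items":{"type":"number"}},"jaw":{"type":"number"},"newtons":{"type":"number"}},"required":["commands"]}

```bash
ls; mkdir -p pics; cat > look.py <<'E'
E
python3 - <<'E'
from cell import monitor, read_camera, camera_info, env, look_for
import cv2, numpy as np
print(monitor.get_obs())
for n in ["scene","side"]:
    p,d=read_camera(n); cv2.imwrite(f"pics/{n}0.png",p[:,:,::-1]); np.save(f"{n}0d.npy",d);np.save(f"{n}0.npy",p)
    i=camera_info(n); print(n,i)
    for l in ["plate_mid","lid","bean_carton","tape_roll","flask"]:
        print(l,look_for(n,l))
print(camera_info("wrist"))
E
```

```text
pics
{'time_s': 0.0, 'qpos': array([-68.97632749,  18.43862729,  -4.01510371,  83.17689748,
         1.29521447,  78.53947523,  -3.26269149]), 'joint_velocities': array([-0.10180816, -0.01191585,  0.08137904,  0.07973719, -0.08151896,
       -0.00447415,  0.00015158]), 'effort': array([ 1.47764426e-04, -4.91292965e+01, -4.03563436e-01, -3.12526166e+01,
       -6.38159411e-02,  4.35472280e-02,  1.62308652e-04]), 'tool_pos': array([0.22445197, 0.60934757, 0.18674893]), 'tool_rot': array([-1.79890255e+02,  6.14942370e-03,  1.59783073e+02]), 'force': array([0.33967726, 0.59457324, 0.320875  ]), 'wrist_torque': array([0.00299314, 0.00098685, 0.01398666]), 'grip_width': 0.08703568689593509}
scene {'camera_matrix': array([[399.57798456,   0.        , 275.38292504],
       [  0.        , 399.57798456, 217.52831075],
       [  0.        ,   0.        ,   1.        ]]), 'R': array([[ 0.500889  ,  0.86533451, -0.01750387],
       [ 0.69368146, -0.41345986, -0.58979401],
       [-0.51760626,  0.28327923, -0.807364  ]]), 't': array([-0.18566136, -0.35522638,  1.3491255 ])}
plate_mid [{'box': [89.
[... 1096 characters left out ...]
[{'box': [299.8, 176.0, 56.7, 45.9], 'conf': 0.87}]
tape_roll [{'box': [264.1, 168.9, 33.0, 27.1], 'conf': 0.59}]
flask [{'box': [247.9, 269.2, 33.5, 88.2], 'conf': 0.76}]
{'camera_matrix': array([[359.10404111,   0.        , 280.5982122 ],
       [  0.        , 359.10404111, 211.50799587],
       [  0.        ,   0.        ,   1.        ]]), 'T_tool_cam': array([[-1.44928929e-03, -9.67040122e-01, -2.54619918e-01,
         7.01497848e-02],
       [ 9.99998933e-01, -1.44795066e-03, -1.92684688e-04,
         4.30936492e-04],
       [-1.82343254e-04, -2.54619926e-01,  9.67041189e-01,
        -1.96003755e-01],
       [ 0.00000000e+00,  0.00000000e+00,  0.00000000e+00,
         1.00000000e+00]])}
```

View pics/scene0.png

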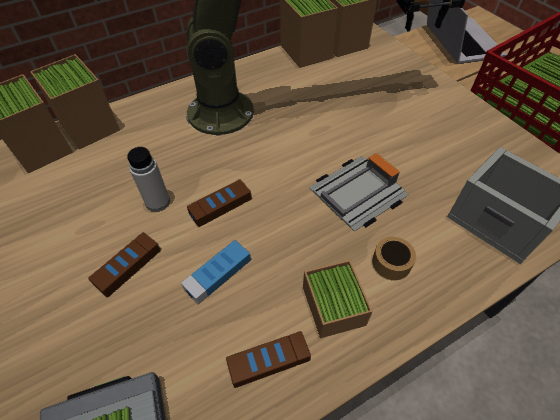

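View pics/side0.png

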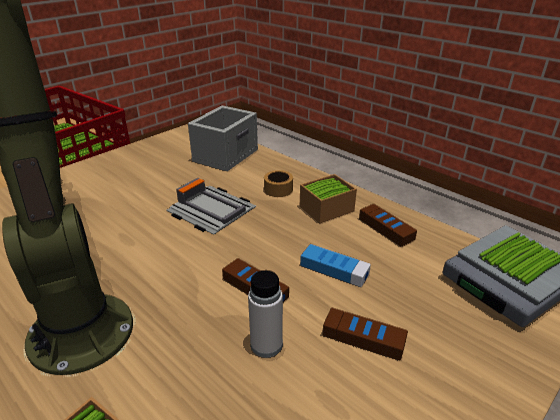

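Candidates for the pack are the blue/white block at scene (217,270) and brown look-alikes at (125,264), (220,202) and (268,358). I choose the blue one with the white end at (193,290). The lid is at (360,190) with its orange lip at (383,166). Next I check a close crop and measure.

```bash
cat > h.py <<'E'
import numpy as np, cv2
from cell import monitor, read_camera, camera_info, env, look_for
from scipy.spatial.transform import Rotation as Ro
def cloud(n,d,info=None,tool=None):
    i=camera_info(n); K=i["camera_matrix"]
    v,u=np.mgrid[0:d.shape[0],0:d.shape[1]]
    P=np.stack([(u-K[0,2])/K[0,0]*d,(v-K[1,2])/K[1,1]*d,d],-1)
    if n=="wrist":
        T=i["T_tool_cam"]; p,r=tool
        P=P@T[:3,:3].T+T[:3,3]
        return P@r.T+p
    return (P-i["t"])@i["R"]
def proj(n,X):
    i=camera_info(n); c=np.asarray(X)@i["R"].T+i["t"]; q=c@i["camera_matrix"].T
    return q[...,:2]/q[...,2:]
def shot(n,name):
    o=monitor.get_obs(); tool=(o["tool_pos"],Ro.from_euler("xyz",o["tool_rot"],degrees=True).as_matrix())
    p,d=read_camera(n)
    cv2.imwrite(f"pics/{name}.png",p[:,:,::-1])
    return p,d,cloud(n,d,tool=tool)
E
python3 - <<'E'
from h import *
for n,box in [("scene",(170,230,260,305)),("side",(290,235,380,290))]:
    p=np.load(n+"0.npy"); d=np.load(n+"0d.npy"); P=cloud(n,d)
    c=p[box[1]:box[3],box[0]:box[2]]; cv2.imwrite(f"pics/crop_{n}.png",cv2.resize(c[:,:,::-1],None,fx=6,fy=6,interpolation=cv2.INTER_NEAREST))
    hsv=cv2.cvtColor(p,cv2.COLOR_RGB2HSV)
    m=np.zeros(d.shape,bool); m[box[1]:box[3],box[0]:box[2]]=1
    z=P[...,2]; top=m&(z>0.03)&(z<0.042)
    blue=top&(hsv[...,0]>90)&(hsv[...,0]<125)&(hsv[...,1]>90); white=top&(hsv[...,1]<60)
    X=P[top]; (cx,cy),(w,h),a=cv2.minAreaRect(X[:,:2].astype(np.float32)*1000)
    print(n,cx,cy,w,h,a,"z",X[:,2].mean(),"blue",P[blue].mean(0),blue.sum(),"white",P[white].mean(0),white.sum())
    # table z
    t=m&(z<0.01); print("bench",np.median(z[t]))
    # lid
    lb=(300,140,420,240) if n=="scene" else (155,170,265,240)
    m=np.zeros(d.shape,bool); m[lb[1]:lb[3],lb[0]:lb[2]]=1
    og=m&(hsv[...,0]<18)&(hsv[...,1]>170)&(hsv[...,2]>90)&(z>0.03)
    print("orange",P[og].mean(0),og.sum(), cv2.minAreaRect(P[og&(z>0.05)][:,:2].astype(np.float32)*1000))
    L=m&(z>0.004)&(z<0.07)
    print("lid", cv2.minAreaRect(P[L][:,:2].astype(np.float32)*1000))
    c=p[lb[1]:lb[3],lb[0]:lb[2]]; cv2.imwrite(f"pics/lid_{n}.png",cv2.resize(c[:,:,::-1],None,fx=5,fy=5,interpolation=cv2.INTER_NEAREST))
    for l,(k) in {"bean":.0,}.items(): pass
print(proj("scene",[[.225,.61,.188],[0,0,0]]))
E
```

```text
scene 553.0901489257812 -269.6116027832031 60.710426330566406 170.36419677734375 14.527727127075195 z 0.03592825644778697 blue [ 0.55226738 -0.25678292  0.03600941] 1215 white [ 0.57057458 -0.33229388  0.03562296] 318
bench 0.0003049350954338294
orange [0.51513286 0.26334587 0.06660844] 266 ((776.7513427734375, -21.578338623046875), (85.9969711303711, 863.8013916015625), 42.64654541015625)
lid ((513.889404296875, 199.49740600585938), (355.7130432128906, 400.6600646972656), 54.68359375)
side 551.5485229492188 -270.7199401855469 61.308197021484375 170.83738708496094 14.260089874267578 z 0.036129494939470305 blue [ 0.54503945 -0.25937415  0.0361917 ] 835 white [ 0.56667892 -0.33253558  0.03590376] 225
bench 0.0007090213165908627
orange [0.50444232 0.26364645 0.05764547] 119 ((506.70306396484375, 264.5284118652344), (92.83573150634766, 24.82806968688965), 2.2701284885406494)
lid ((525.5487670898438, 235.55648803710938), (419.131103515625, 387.0426940917969), 45.48333740234375)
[[419.31935031  38.32894221]
 [220.39457092 112.31894386]]
```

```bash
python3 - <<'E'
from h import *
ims=[]
allp=[]
for n in ["scene","side"]:
    p=np.load(n+"0.npy"); d=np.load(n+"0d.npy"); P=cloud(n,d)
    z=P[...,2]; m=(np.abs(P[...,0]-.5)<.14)&(np.abs(P[...,1]-.17)<.16)&(z>-.01)&(z<.08)&(d>0)
    X=P[m];C=p[m]; allp.append((X,C))
    im=np.zeros((640,560,3),np.uint8); 
    for x,c in zip(X,C):
        u=int((x[0]-.36)*2000); v=int((x[1]-.01)*2000); cv2.circle(im,(u,v),3,[int(k) for k in c[::-1]],-1)
    im2=np.zeros((640,560),np.uint8)
    for x in X[np.argsort(X[:,2])]:
        cv2.circle(im2,(int((x[0]-.36)*2000),int((x[1]-.01)*2000)),3,int(np.clip(x[2]*4000,0,255)),-1)
    ims.append(np.hstack([im,cv2.applyColorMap(im2,cv2.COLORMAP_JET)]))
    h,_=np.histogram(X[:,2],bins=np.arange(-.006,.07,.002)); print(n,list(zip(np.arange(-6,64,2),h)))
cv2.imwrite("pics/lidmap.png",cv2.resize(np.vstack(ims),(520,600)))
E
```

```text
scene [(np.int64(-6), np.int64(10)), (np.int64(-4), np.int64(298)), (np.int64(-2), np.int64(1398)), (np.int64(0), np.int64(1873)), (np.int64(2), np.int64(768)), (np.int64(4), np.int64(397)), (np.int64(6), np.int64(407)), (np.int64(8), np.int64(861)), (np.int64(10), np.int64(996)), (np.int64(12), np.int64(462)), (np.int64(14), np.int64(120)), (np.int64(16), np.int64(98)), (np.int64(18), np.int64(143)), (np.int64(20), np.int64(144)), (np.int64(22), np.int64(65)), (np.int64(24), np.int64(38)), (np.int64(26), np.int64(78)), (np.int64(28), np.int64(63)), (np.int64(30), np.int64(19)), (np.int64(32), np.int64(12)), (np.int64(34), np.int64(5)), (np.int64(36), np.int64(5)), (np.int64(38), np.int64(7)), (np.int64(40), np.int64(5)), (np.int64(42), np.int64(5)), (np.int64(44), np.int64(6)), (np.int64(46), np.int64(3)), (np.int64(48), np.int64(8)), (np.int64(50), np.int64(10)), (np.int64(52), np.int64(19)), (np.int64(54), np.int64(42)), (np.int64(56), np.int64(151)), (np.int64(58), np.int64(73)), (np.int64(60), np.int64(13)), (np.int64(62), np.int64(0))]
side [(np.int64(-6), np.int64(2)), (np.int
[... 311 characters left out ...]
, np.int64(78)), (np.int64(18), np.int64(95)), (np.int64(20), np.int64(116)), (np.int64(22), np.int64(62)), (np.int64(24), np.int64(40)), (np.int64(26), np.int64(31)), (np.int64(28), np.int64(60)), (np.int64(30), np.int64(35)), (np.int64(32), np.int64(17)), (np.int64(34), np.int64(15)), (np.int64(36), np.int64(16)), (np.int64(38), np.int64(16)), (np.int64(40), np.int64(9)), (np.int64(42), np.int64(3)), (np.int64(44), np.int64(7)), (np.int64(46), np.int64(7)), (np.int64(48), np.int64(4)), (np.int64(50), np.int64(6)), (np.int64(52), np.int64(11)), (np.int64(54), np.int64(30)), (np.int64(56), np.int64(53)), (np.int64(58), np.int64(74)), (np.int64(60), np.int64(16)), (np.int64(62), np.int64(1))]
```

View pics/lidmap.png

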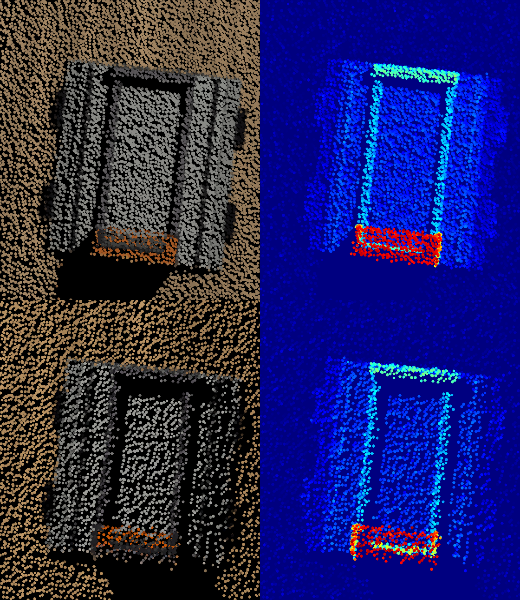

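View pics/crop_scene.png

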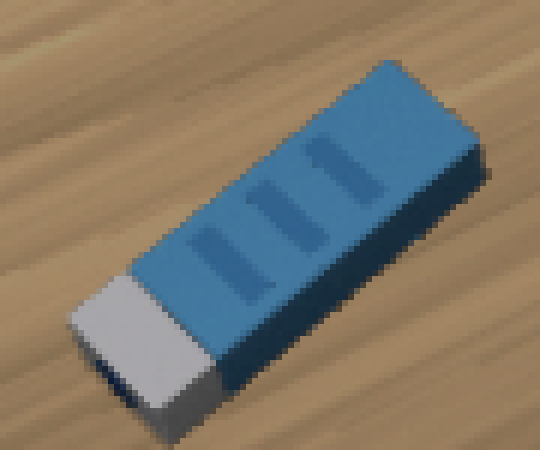

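View pics/lid_scene.png

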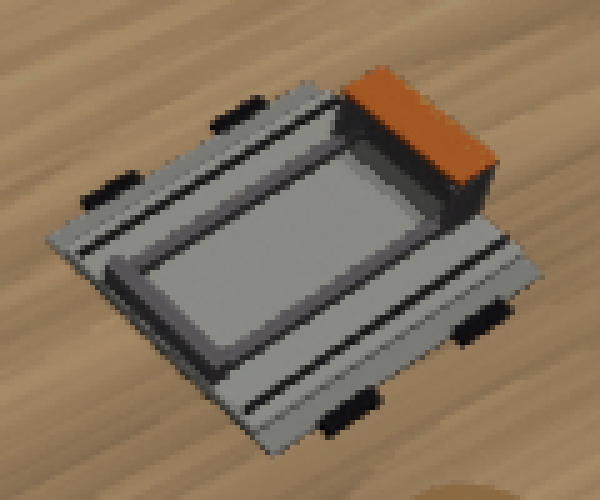

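Both views agree and the crop shows the blue block with its white end at lower left, with the orange lip at the lid's far (+y) end. I fit the lid pose next.

```bash
python3 - <<'E'
from h import *
from scipy.optimize import minimize
def hm(lx,ly):
    a=np.abs(ly); h=np.zeros_like(lx)
    inx=np.abs(lx)<.103
    h[inx&(a<.095)]=.005; h[inx&(a<.080)]=.010
    h[(lx>-.091)&(lx<.103)&(a>.035)&(a<.044)]=.020
    h[(lx>-.103)&(lx<-.091)&(a<.046)]=.028
    h[(lx>.071)&(lx<.1)&(a<.046)]=.057
    return h
res=[]
for n in ["scene","side"]:
    d=np.load(n+"0d.npy"); P=cloud(n,d); z=P[...,2]
    m=(np.abs(P[...,0]-.5)<.14)&(np.abs(P[...,1]-.17)<.15)&(z>-.01)&(z<.08)&(d>0); X=P[m]
    def f(q):
        c,s=np.cos(q[2]),np.sin(q[2]); dx=X[:,0]-q[0]; dy=X[:,1]-q[1]
        return np.minimum(np.abs(X[:,2]-hm(c*dx+s*dy,-s*dx+c*dy)),.012).mean()*1000
    best=None
    for a in np.radians([88,92,95,98,102]):
        for dx in (-.01,0,.01):
            r=minimize(f,[.5+dx,.165,a],method="Nelder-Mead",options=dict(initial_simplex=[[.5+dx,.165,a],[.51+dx,.165,a],[.5+dx,.177,a],[.5+dx,.165,a+.08]],xatol=1e-5,fatol=1e-6))
            if best is None or r.fun<best.fun: best=r
    print(n,best.x[:2],np.degrees(best.x[2]),best.fun)
# obstacles
d=np.load("scene0d.npy");P=cloud("scene",d)
d2=np.load("side0d.npy");P2=cloud("side",d2)
for n,PP,bs in (("scene",P,{"bean":(301,259,72,80),"tape":(369,236,46,45),"flask":(128,147,45,61),"br1":(89,231,72,67),"br2":(187,178,66,50),"br3":(224,331,88,55)}),("side",P2,{"bean":(300,176,56,46),"tape":(264,169,33,27),"flask":(248,269,33,88)})):
    for k,b in bs.items():
        X=PP[b[1]:b[1]+b[3],b[0]:b[0]+b[2]].reshape(-1,3); X=X[(X[:,2]>.02)&(X[:,2]<.25)]
        print(n,k,np.percentile(X,2,axis=0).round(3),np.percentile(X,98,axis=0).round(3))
E
```

```text
scene [0.51538143 0.18755248] 95.9388636806317 2.3061147603604386
side [0.51560492 0.18549702] 96.31794220626524 3.0210396123340075
scene bean [ 0.697 -0.139  0.027] [ 0.837 -0.014  0.081]
scene tape [0.703 0.07  0.024] [0.791 0.159 0.052]
scene flask [ 0.244 -0.35   0.025] [ 0.294 -0.288  0.192]
scene br1 [ 0.376 -0.533  0.022] [ 0.472 -0.376  0.039]
scene br2 [ 0.336 -0.256  0.022] [ 0.398 -0.093  0.039]
scene br3 [ 0.765 -0.346  0.025] [ 0.838 -0.186  0.039]
side bean [ 0.69  -0.14   0.022] [ 0.829 -0.01   0.082]
side tape [0.696 0.069 0.022] [0.784 0.158 0.053]
side flask [ 0.226 -0.353  0.025] [ 0.368 -0.161  0.192]
```

```bash
cat >> h.py <<'E'
LID=np.array([0.5155,0.1865]); LY=96.1
def pose(lx,ly,z,yaw,lean):
    """grasp point in lid frame (mm), -> TCP pos (m), R"""
    a=np.radians(LY); c,s=np.cos(a),np.sin(a)
    g=np.array([LID[0]+(c*lx-s*ly)/1000,LID[1]+(s*lx+c*ly)/1000,z/1000])
    R=Ro.from_euler("z",LY+yaw,degrees=True)*Ro.from_euler("x",180,degrees=True)*Ro.from_euler("y",lean,degrees=True)
    return g+R.as_matrix()@[0,0,.019],R
def cur():
    o=monitor.get_obs(); return o["tool_pos"],Ro.from_euler("xyz",o["tool_rot"],degrees=True)
def tolid(p):
    a=np.radians(LY); c,s=np.cos(a),np.sin(a); d=(np.asarray(p)[...,:2]-LID)*1000
    return np.stack([c*d[...,0]+s*d[...,1],-s*d[...,0]+c*d[...,1],np.asarray(p)[...,2]*1000],-1)
def state():
    p,R=cur(); g=p-R.as_matrix()@[0,0,.019]
    z=R.as_matrix()[:,2]; x=R.as_matrix()[:,0]
    a=np.radians(LY); fwd=np.array([np.cos(a),np.sin(a),0])
    lean=np.degrees(np.arctan2(z@fwd,-z[2])); y=R.as_matrix()[:,1]; yaw=np.degrees(np.arctan2(y[0],-y[1]))-LY
    o=monitor.get_obs()
    print("t",round(o["time_s"],2),"grasp lid",tolid(g).round(1),"yaw",round(yaw,1),"lean",round(lean,1),"F",o["force"].round(1),"w",round(o["grip_width"]*1000,1),"q",o["qpos"].round(0))
def plan(wps,start=None,rd=(0,1)):
    """wps: list of (pose tuple, nrows). prints rows rounded"""
    p,R=cur() if start is None else pose(*start)
    rows=[]
    Pc,Rc=p,R
    prev=None
    for w,n in wps:
        p1,R1=w if isinstance(w[1],Ro) else pose(*w)
        p0,R0=p,R; rv=(R0.inv()*R1).as_rotvec()
        g0=p0-R0.as_matrix()@[0,0,.019]; g1=p1-R1.as_matrix()@[0,0,.019]
        for k in range(1,n+1):
            Rt=R0*Ro.from_rotvec(rv*k/n); pt=g0+(g1-g0)*k/n+Rt.as_matrix()@[0,0,.019]
            sh=np.round(Rc.inv().apply(pt-Pc)*1000,rd[0]); tv=np.round((Rc.inv()*Rt).as_rotvec(degrees=True),rd[1])
            rows.append(np.r_[sh,tv]); Pc=Pc+Rc.apply(sh/1000); Rc=Rc*Ro.from_rotvec(tv,degrees=True)
        p,R=p1,R1
    rows=np.array(rows)
    for i in range(0,len(rows),10):
        print("["+", ".join(",".join("%g"%(v+0) for v in r) for r in rows[i:i+10])+"]")
    print("max",np.abs(rows).max(0)); return rows
E
python3 - <<'E'
from h import *
print("pack lid",tolid([[.5525,-.270,.018]]))
state()
# white end grasp: center + -63 along pack x at rel yaw 8.3
c=np.array([-458,11.6]);c=tolid([[.5525,-.270,.018]])[0][:2];u=np.array([np.cos(np.radians(8.3)),np.sin(np.radians(8.3))])
g=c-63*u; print(g)
plan([((50,-20,250,40,0),11),((g[0]-30,g[1],130,8.3,20),13)])
E
```

```text
pack lid [[-457.84704214   11.71904463   18.        ]]
t 0.6 grasp lid [452.  244.2 206.9] yaw 63.7 lean 0.0 F [-0.1  0.3  0.6] w 87.0 q [-69.  18.  -4.  83.   1.  79.  -3.]
[-520.18716685    2.62460397]
[-38,-22,-4,0,0,2.2, -38,-21,-4,0,0,2.1, -40,-19,-4,0,0,2.2, -40,-18,-4,0,0,2.1, -40,-16,-4,0,0,2.2, -41,-15,-4,0,0,2.1, -42,-13,-3,0,0,2.2, -42,-11,-4,0,0,2.1, -43,-10,-4,0,0,2.2, -43,-8,-4,0,0,2.1]
[-43,-7,-4,0,0,2.2, -34,-31,9,-0.4,1.5,2.4, -35,-30,8,-0.4,1.5,2.4, -37,-28,7,-0.5,1.5,2.4, -38,-26,6,-0.4,1.5,2.4, -39,-25,4,-0.4,1.5,2.5, -40,-23,4,-0.4,1.5,2.4, -41,-21,2,-0.5,1.5,2.4, -43,-20,0,-0.4,1.5,2.4, -43,-18,0,-0.4,1.5,2.4]
[-44,-16,-2,-0.4,1.5,2.4, -44,-14,-3,-0.5,1.5,2.4, -45,-12,-4,-0.4,1.5,2.4, -45,-10,-6,-0.4,1.5,2.5]
max [45.  31.   9.   0.5  1.5  2.5]
```

Call:
{"op": "servo_tool", "data": {"commands": [-38,-22,-4,0,0,2,-38,-21,-4,0,0,2,-40,-19,-4,0,0,2,-40,-18,-4,0,0,2,-40,-16,-4,0,0,2,-41,-15,-4,0,0,2,-42,-13,-3,0,0,2,-42,-11,-4,0,0,2,-43,-10,-4,0,0,2,-43,-8,-4,0,0,2], "jaw": 87, "newtons": 20}}

```text
time_s: 1.6
tool_pos: [0.5079, 0.2743, 0.2274]
tool_rot: [179.9, 0.0, 139.7]
force: [0.6, 1.2, -0.8]
grip_width: 0.0872
```

Call:
{"op": "servo_tool", "data": {"commands": [-43,-7,-4,0,0,2,-34,-31,9,0,1.5,2.4,-35,-30,8,0,1.5,2.4,-37,-28,7,0,1.5,2.4,-38,-26,6,0,1.5,2.4,-39,-25,4,0,1.5,2.4,-40,-23,4,0,1.5,2.4,-41,-21,2,0,1.5,2.4,-43,-20,0,0,1.5,2.4]}}

```text
time_s: 2.5
tool_pos: [0.5697, -0.1241, 0.1636]
tool_rot: [-178.0, -11.8, 118.3]
force: [1.1, -0.5, 0.4]
grip_width: 0.0868
```

```bash
python3 - <<'E'
from h import *
state()
plan([((-550,-2,130,8.3,20),8)])
E
```

```text
t 2.5 grasp lid [-318.   -23.   182.1] yaw 22.6 lean 10.2 F [ 1.1 -0.5  0.4] w 86.8 q [-10.  21.  32.  87. -17.  86.  53.]
[-26,-13,2,-0.7,1,1.7, -27,-12,0,-0.7,1.1,1.6, -27,-12,1,-0.8,1,1.7, -27,-11,-1,-0.7,1.1,1.6, -28,-10,-1,-0.7,1,1.7, -28,-9,-2,-0.7,1.1,1.6, -28,-8,-2,-0.7,1,1.7, -29,-7,-3,-0.8,1.1,1.6]
max [29.  13.   3.   0.8  1.1  1.7]
```

Call:
{"op": "servo_tool", "data": {"commands": [-26,-13,2,-0.7,1,1.7,-27,-12,0,-0.7,1,1.7,-27,-12,0,-0.7,1,1.7,-27,-11,0,-0.7,1,1.7,-28,-10,-1,-0.7,1,1.7,-28,-9,-2,-0.7,1,1.7,-28,-8,-2,-0.7,1,1.7,-29,-7,-3,-0.7,1,1.7,0,0,0,0,0,0]}}

```text
time_s: 3.4
tool_pos: [0.5706, -0.3592, 0.1105]
tool_rot: [-179.4, -19.4, 103.5]
force: [-1.2, -0.8, -0.7]
grip_width: 0.0868
```

```bash
python3 - <<'E'
from h import *
state()
p,d,P=shot("wrist","w1")
z=P[...,2]; hsv=cv2.cvtColor(p,cv2.COLOR_RGB2HSV)
m=(z>.03)&(z<.042)&(d>0)&(((hsv[...,0]>90)&(hsv[...,0]<125)&(hsv[...,1]>90))|((hsv[...,1]<60)&(hsv[...,2]>90)))
n,l,s,c=cv2.connectedComponentsWithStats(m.astype(np.uint8)); k=1+s[1:,4].argmax(); X=tolid(P[l==k])
print(s[k],cv2.minAreaRect(X[:,:2].astype(np.float32)))
E
```

```text
t 3.4 grasp lid [-554.7    2.2  128.5] yaw 7.6 lean 19.2 F [-1.2 -0.8 -0.7] w 86.8 q [ 16.  41.  35.  69. -31.  95.  64.]
[  251    29    76   206 14331] ((-457.1199645996094, 10.654762268066406), (170.38243103027344, 58.13532257080078), 8.621631622314453)
```

View pics/w1.png

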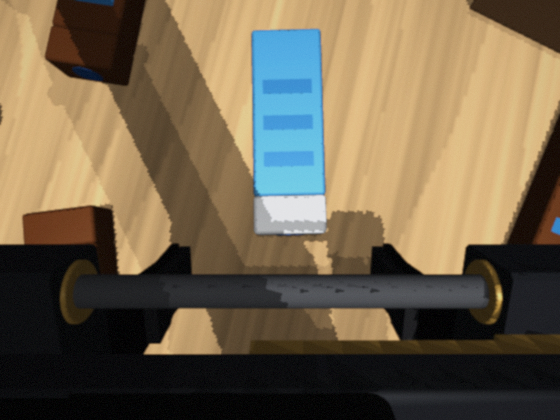

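The wrist view shows the pack at (288,130), its white end at (290,215) nearest the fingers. The pack centre is at lid (-457, 11), turned 8.6°.

```bash
python3 - <<'E'
from h import *
plan([((-519.5,1.2,26,8.6,20),6)])
E
```

```text
[-1,1,18,0,0.1,-0.2, 0,0,18,0,0.1,-0.1, -1,1,18,-0.1,0,-0.2, -1,1,18,0,0.1,-0.1, -1,1,18,0,0.1,-0.2, 0,0,18,0,0.1,-0.1]
max [ 1.   1.  18.   0.1  0.1  0.2]
```

Call:
{"op": "servo_tool", "data": {"commands": [-1,1,18,0,0,-0.2,0,0,18,0,0.1,-0.2,-1,1,18,0,0.1,-0.2,-1,1,18,0,0.1,-0.1,-1,1,18,0,0.1,-0.1,0,0,18,0,0.1,-0.1,0,0,0,0,0,0]}}

```text
time_s: 4.15
tool_pos: [0.5682, -0.318, 0.007]
tool_rot: [-179.9, -20.3, 105.0]
force: [-0.2, 0.5, -0.4]
grip_width: 0.0871
```

Call:
{"op": "servo_tool", "data": {"commands": [0,0,0,0,0,0,0,0,0,0,0,0,0,0,0,0,0,0,0,0,0,0,0,0], "jaw": 50, "newtons": 20}}

```text
time_s: 4.55
tool_pos: [0.57, -0.3213, 0.011]
tool_rot: [179.9, -20.0, 105.0]
force: [-0.7, -0.4, 0.1]
grip_width: 0.063
```

```bash
python3 - <<'E'
from h import *
state()
E
```

```text
t 4.55 grasp lid [-517.1   -1.2   28.9] yaw 8.9 lean 19.8 F [-0.7 -0.4  0.1] w 63.0 q [ 14.  43.  33.  78. -33.  84.  67.]
```

Call:
{"op": "servo_tool", "data": {"commands": [0,0,0,0,0,0,0,0,0,0,0,0]}}

```text
time_s: 4.75
tool_pos: [0.5698, -0.3208, 0.0104]
tool_rot: [179.9, -20.0, 105.0]
force: [0.0, 0.5, 0.9]
grip_width: 0.0523
```

```bash
python3 - <<'E'
from h import *
state()
# tip up path. B edge in lid frame along pack axis
c=np.array([-457.1,10.7]);y=8.6;u=np.array([np.cos(np.radians(y)),np.sin(np.radians(y))])
s0,t0=-63,8.
w=[]
for f in [10,20,30,40,50,60,70,80,90]:
    a=np.radians(f); al=(s0-85)*np.cos(a)+(t0+18)*np.sin(a)+85; z=-(s0-85)*np.sin(a)+(t0+18)*np.cos(a)
    g=c+al*u; lean=20 if f<=40 else 20-(f-40)*1.0
    w.append(((g[0],g[1],z,y,lean),2)); print(f,w[-1])
g0=c+s0*u
plan(w,start=(g0[0],g0[1],26,y,20))
E
```

```text
t 4.75 grasp lid [-516.6   -1.    28.2] yaw 8.9 lean 19.8 F [0.  0.5 0.9] w 52.3 q [ 14.  43.  33.  78. -33.  84.  67.]
10 ((np.float64(-512.704390858662), np.float64(2.2906265249852353), np.float64(51.304931873023094), 8.6, 20), 2)
20 ((np.float64(-501.77397513652596), np.float64(3.943696482684378), np.float64(75.05098935263258), 8.6, 20), 2)
30 ((np.float64(-486.93251999021317), np.float64(6.18825554197281), np.float64(96.5166604983954), 8.6, 20), 2)
40 ((np.float64(-468.6309755242055), np.float64(8.956103911635736), np.float64(115.04972175470124), 8.6, 20), 2)
50 ((np.float64(-447.42542490607445), np.float64(12.1631419195598), np.float64(130.08705543345877), 8.6, 10.0), 2)
60 ((np.float64(-423.9601880608255), np.float64(15.711925338713765), np.float64(141.1717597600969), 8.6, 0.0), 2)
70 ((np.float64(-398.94824433601866), np.float64(19.4946261806777), np.float64(147.96703160278184), 8.6, -10.0), 2)
80 ((np.float64(-373.1495689850781), np.float64(23.396308994507514), np.float64(150.26640006514697), 8.6, -20.0), 2)
90 ((np.float64(-347.34804170378237), np.float64(27.298423122251755), np.float64(148.0), 8.6, -30.0), 2)
[8,0,-11,0,0,0, 7,0,-10,0,0,0, 9,0,-10,0,0,0, 10,0,-9,0,0,0, 10,0,-8,0,0,0, 11,0,-7,0,0,0, 12,0,-6,0,0,0, 12,0,-5,0,0,0, 11,0,-4,0,-5,0, 10,0,-4,0,-5,0]
[11,0,-4,0,-5,0, 11,0,-4,0,-5,0, 11,0,-4,0,-5,0, 11,0,-4,0,-5,0, 11,0,-4,0,-5,0, 10,0,-4,0,-5,0, 11,0,-4,0,-5,0, 11,0,-4,0,-5,0]
max [12.  0. 11.  0.  5.  0.]
```

```bash
python3 - <<'E'
from h import *
p,d,P=shot("side","s2"); cv2.imwrite("pics/s2c.png",cv2.resize(p[190:330,270:430,::-1],None,fx=4,fy=4))
p,d,P=shot("wrist","w2")
state()
E
```

```text
t 4.85 grasp lid [-516.4   -1.    28.1] yaw 8.9 lean 19.8 F [0.  0.5 0. ] w 50.5 q [ 14.  43.  33.  78. -33.  84.  67.]
```

View pics/s2c.png

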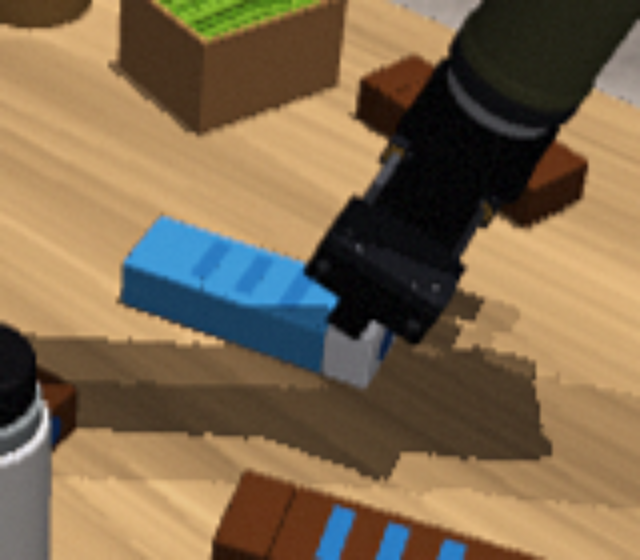

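View pics/w2.png

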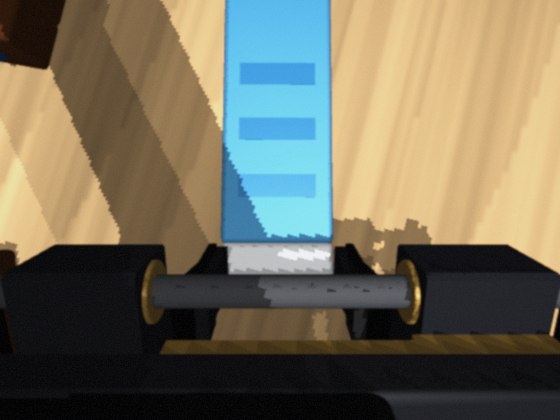

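Call:
{"op": "servo_tool", "data": {"commands": [0,0,0,0,0,0,0,0,0,0,0,0], "jaw": 40}}

```text
time_s: 5.05
tool_pos: [0.5697, -0.3206, 0.0101]
tool_rot: [179.9, -20.0, 105.0]
force: [0.3, 0.8, 0.2]
grip_width: 0.0429
```

```bash
python3 - <<'E'
from h import *
p,d,P=shot("wrist","w3")
state()
E
```

```text
t 5.1 grasp lid [-516.4   -0.9   28. ] yaw 8.9 lean 19.8 F [ 0.9  0.7 -0.2] w 41.6 q [ 14.  43.  33.  78. -33.  84.  67.]
```

View pics/w3.png

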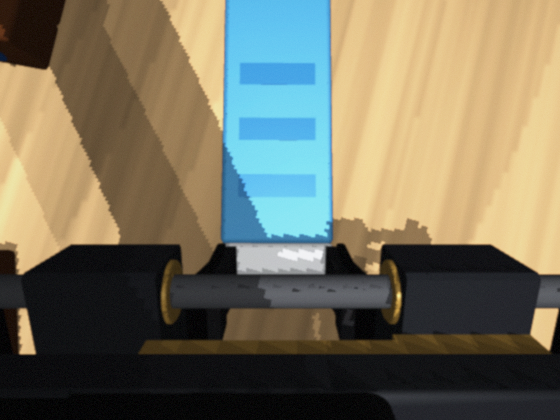

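```bash
python3 - <<'E'
from h import *
a=[]
for n,b in (("side",(300,380,230,300)),("scene",(150,260,220,320))):
    p,d,P=shot(n,"x_"+n); cv2.imwrite(f"pics/x3_{n}.png",cv2.resize(p[b[2]:b[3],b[0]:b[1],::-1],None,fx=7,fy=7,interpolation=cv2.INTER_CUBIC))
state()
for n in("side","scene"):
    p,R=cur(); R=R.as_matrix(); print(n,proj(n,[p,p-R@[0,0,.019]]))
E
```

```text
t 5.2 grasp lid [-516.5   -0.9   28. ] yaw 8.9 lean 19.8 F [0.6 0.7 0.3] w 40.5 q [ 14.  43.  33.  78. -33.  84.  67.]
side [[354.04118793 272.70397035]
 [357.15640706 268.12120245]]
scene [[200.93648977 287.18091581]
 [197.4855178  285.56410684]]
```

View pics/x3_side.png

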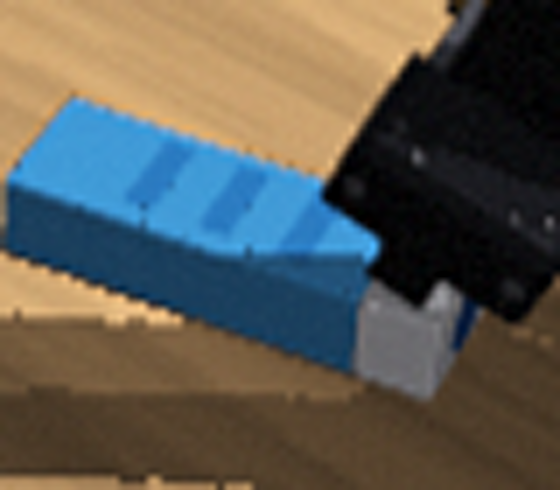

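View pics/x3_scene.png

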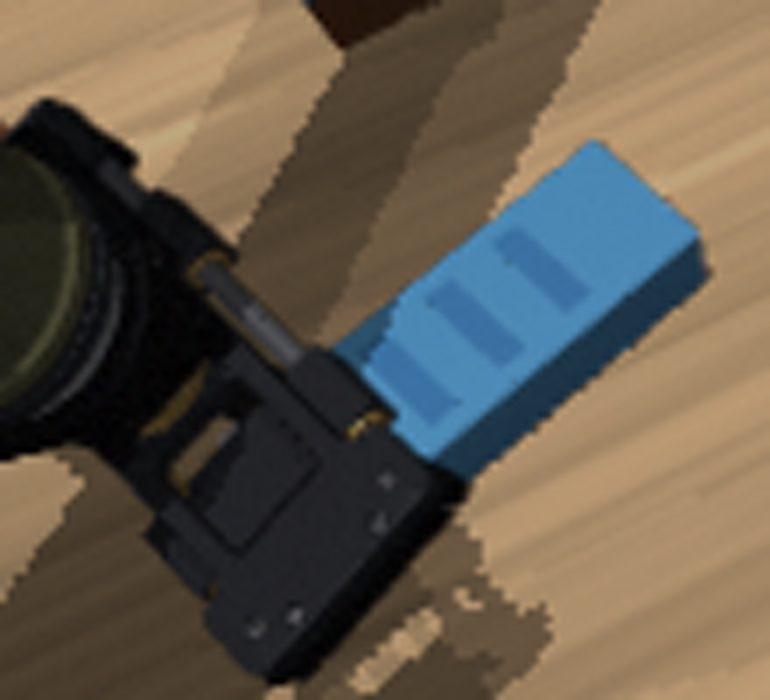

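```bash
python3 - <<'E'
from h import *
i=camera_info("wrist"); T=i["T_tool_cam"]; K=i["camera_matrix"]
def pt(t):
    c=np.linalg.inv(T)@np.r_[t,1]; q=K@c[:3]; return (q[:2]/q[2]).round(1), c[2].round(3)
for t in ([0,0,0],[0,.02,0],[0,-.02,0],[0,0.02,-.019],[0,0.02,-.05],[.01,.02,0]): print(t,pt(t))
p,d,P=shot("wrist","w4")
for r in (200,235,245,255,265,272,285): print(r,[(c,d[r,c].round(3),tuple(tolid(P[r,c]).round(0))) for c in (220,232,280,330,340)])
# tool coords of black fingers
v,u=np.mgrid[0:420,0:560]; C=np.stack([(u-K[0,2])/K[0,0]*d,(v-K[1,2])/K[1,1]*d,d],-1)@T[:3,:3].T+T[:3,3]
m=(np.abs(C[...,0])<.05)&(np.abs(C[...,1])<.08)&(d>0)&(p.sum(-1)<150)
X=C[m]; print(np.percentile(X,[0,5,50,95,100],axis=0).round(3))
E
```

```text
[0, 0, 0] (array([281.3, 242.2]), np.float64(0.207))
[0, 0.02, 0] (array([315.9, 242.2]), np.float64(0.207))
[0, -0.02, 0] (array([246.6, 242.3]), np.float64(0.207))
[0, 0.02, -0.019] (array([319.4, 254.3]), np.float64(0.189))
[0, 0.02, -0.05] (array([326.8, 280.3]), np.float64(0.159))
[0.01, 0.02, 0] (array([316.4, 225.6]), np.float64(0.205))
200 [(220, np.float32(0.22), (np.float64(-490.0), np.float64(41.0), np.float64(-0.0))), (232, np.float32(0.184), (np.float64(-493.0), np.float64(28.0), np.float64(35.0))), (280, np.float32(0.184), (np.float64(-489.0), np.float64(4.0), np.float64(35.0))), (330, np.float32(0.185), (np.float64(-485.0), np.float64(-21.0), np.float64(35.0))), (340, np.float32(0.22), (np.float64(-479.0), np.float64(-32.0), np.float64(-1.0)))]
235 [(220, np.float32(0.218), (np.float64(-511.0), np.float64(37.0), np.float64(-0.0))), (232, np.float32(0.182), (np.float64(-510.0), np.float64(25.0), np.float64(35.0))), (280, np.float32(0.183), (np.float64(-507.0), np.float64(1.0), np.float64(35.0))), (330, np.float32(0.184), (np.float64(-503.0), np.float64(-24.0), np.float6
[... 1647 characters left out ...]
), (np.float64(-520.0), np.float64(-22.0), np.float64(67.0))), (340, np.float32(0.143), (np.float64(-519.0), np.float64(-25.0), np.float64(73.0)))]
285 [(220, np.float32(0.083), (np.float64(-523.0), np.float64(13.0), np.float64(134.0))), (232, np.float32(0.082), (np.float64(-522.0), np.float64(10.0), np.float64(134.0))), (280, np.float32(0.082), (np.float64(-521.0), np.float64(-1.0), np.float64(135.0))), (330, np.float32(0.083), (np.float64(-519.0), np.float64(-12.0), np.float64(133.0))), (340, np.float32(0.083), (np.float64(-519.0), np.float64(-15.0), np.float64(134.0)))]
[[-0.045 -0.08  -0.154]
 [ 0.011 -0.049 -0.15 ]
 [ 0.026 -0.006 -0.134]
 [ 0.038  0.046 -0.101]
 [ 0.039  0.08   0.009]]
```

Call:
{"op": "servo_tool", "data": {"commands": [0,0,-10,0,0,0,0,0,-30,0,0,0,0,0,-30,0,0,0,0,0,0,0,0,0], "jaw": 80}}

```text
time_s: 5.65
tool_pos: [0.5774, -0.3477, 0.0811]
tool_rot: [179.7, -19.6, 105.0]
force: [-0.1, 0.7, 0.4]
grip_width: 0.0647
```

```bash
python3 - <<'E'
from h import *
i=camera_info("wrist"); T=i["T_tool_cam"]; K=i["camera_matrix"]
p,d,P=shot("wrist","w5"); state()
v,u=np.mgrid[0:420,0:560]; C=np.stack([(u-K[0,2])/K[0,0]*d,(v-K[1,2])/K[1,1]*d,d],-1)@T[:3,:3].T+T[:3,3]
m=(d>0)&(d<.23)&(np.abs(C[...,0])<.03)
for z0 in np.arange(-.09,.02,.005):
    X=C[m&(C[...,2]>z0)&(C[...,2]<z0+.005)]; 
    if len(X): print(z0.round(3),len(X),np.percentile(X,[2,50,98],axis=0).round(3)[:,:2].tolist())
p,d,P=shot("side","s5"); cv2.imwrite("pics/s5c.png",cv2.resize(p[170:310,270:430,::-1],None,fx=5,fy=5))
q,R=cur(); print(proj("side",[q,q-R.as_matrix()@[0,0,.019],q-R.as_matrix()@[0,.04,.0],q-R.as_matrix()@[0,.04,.035]])) 
E
```

```text
t 5.7 grasp lid [-542.6   -5.2   96.7] yaw 8.8 lean 19.6 F [-0.2 -0.8 -1.3] w 68.7 q [ 15.  42.  34.  71. -32.  92.  65.]
-0.09 400 [[-0.009, -0.038], [0.001, -0.037], [0.008, 0.037]]
-0.085 1210 [[-0.009, -0.038], [-0.001, -0.033], [0.005, 0.037]]
-0.08 199 [[-0.009, -0.033], [-0.003, 0.032], [0.003, 0.032]]
-0.075 136 [[-0.009, -0.033], [-0.005, -0.033], [0.0, 0.032]]
-0.07 156 [[-0.009, -0.043], [0.012, 0.032], [0.012, 0.043]]
-0.065 320 [[-0.009, -0.043], [0.01, -0.001], [0.012, 0.042]]
-0.06 309 [[0.006, -0.042], [0.01, -0.033], [0.012, 0.04]]
-0.055 268 [[0.005, -0.041], [0.01, -0.033], [0.012, 0.04]]
-0.05 271 [[0.002, -0.041], [0.01, 0.032], [0.012, 0.04]]
-0.045 262 [[0.0, -0.041], [0.01, 0.032], [0.012, 0.04]]
-0.04 262 [[-0.002, -0.041], [0.01, -0.033], [0.012, 0.04]]
-0.035 87 [[-0.003, -0.041], [0.01, 0.032], [0.012, 0.04]]
[[366.33952201 255.03000602]
 [369.72301039 250.0313702 ]
 [360.41236067 264.40711169]
 [366.74714703 255.06239038]]
```

View pics/s5c.png

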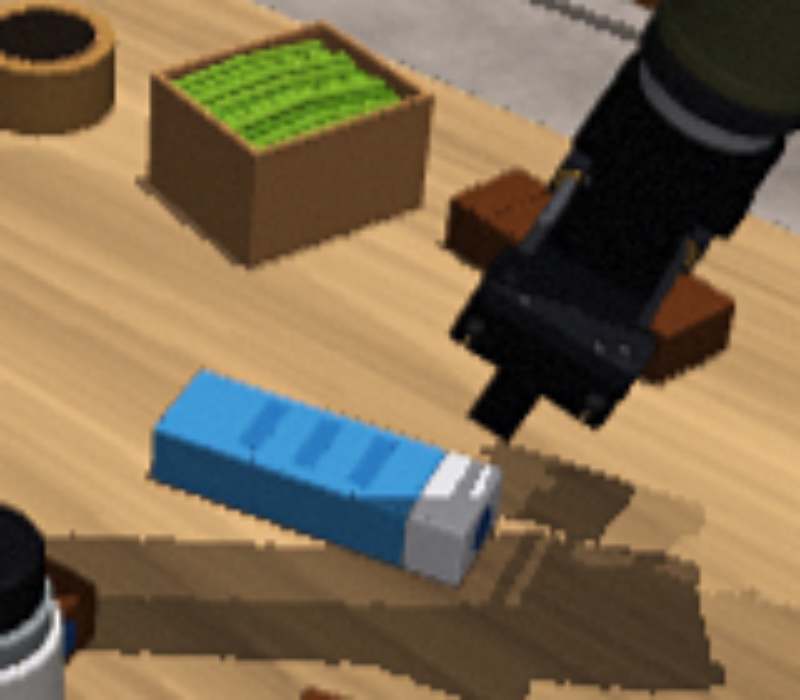

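View pics/w5.png

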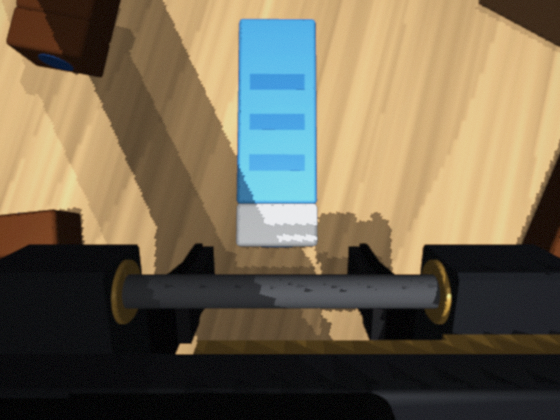

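The jaws closed past 58 mm without stopping. Both cameras show the real fingertips about 33 mm short of the reported TCP: wrist tips end at tool z ≈ -33 mm, and the side view tip is at (371,257) against a predicted TCP near (360,264). I'll plan with the measured finger length.

```bash
sed -i 's/0,0,\.019/0,0,.043/g' h.py; cat >> h.py <<'E'
def packtop(name,zlo=.03,zhi=.042,cam="wrist"):
    p,d,P=shot(cam,name); z=P[...,2]; hsv=cv2.cvtColor(p,cv2.COLOR_RGB2HSV)
    m=(z>zlo)&(z<zhi)&(d>0)&(((hsv[...,0]>90)&(hsv[...,0]<125)&(hsv[...,1]>90))|((hsv[...,1]<60)&(hsv[...,2]>90)))
    n,l,s,c=cv2.connectedComponentsWithStats(m.astype(np.uint8)); k=1+s[1:,4].argmax(); X=tolid(P[l==k])
    print(s[k],cv2.minAreaRect(X[:,:2].astype(np.float32)))
E
python3 - <<'E'
from h import *
packtop("w6"); state()
c=np.array([-457.1,10.7]);y=8.6;u=np.array([np.cos(np.radians(y)),np.sin(np.radians(y))])
g=c-70*u; print(g)
plan([((g[0],g[1],20,y,20),5)])
E
```

```text
[  236    21    83   231 18368] ((-457.2522888183594, 10.655780792236328), (169.40464782714844, 58.188594818115234), 8.58777141571045)
t 5.8 grasp lid [-548.2   -5.7  116.3] yaw 8.9 lean 19.8 F [-0.2  1.  -0.8] w 75.2 q [ 15.  42.  34.  71. -32.  91.  65.]
[-5.26312947e+02  2.32525959e-01]
[-2,-1,20,0,0,0.1, -3,0,19,0,0,0, -2,-1,20,0,0,0.1, -3,0,20,0,0,0, -2,-1,19,0,-0.1,0.1]
max [ 3.   1.  20.   0.   0.1  0.1]
```

Call:
{"op": "servo_tool", "data": {"commands": [-2,0,20,0,0,0,-3,-1,20,0,0,0,-2,0,20,0,0,0,-3,-1,20,0,0,0,-2,-1,18,0,0,0,0,0,0,0,0,0], "jaw": 82}}

```text
time_s: 6.4
tool_pos: [0.565, -0.3202, -0.0238]
tool_rot: [-179.8, -20.4, 104.9]
force: [-0.1, 0.8, -0.5]
grip_width: 0.0822
```

Call:
{"op": "servo_tool", "data": {"commands": [0,0,0,0,0,0,0,0,0,0,0,0,0,0,0,0,0,0,0,0,0,0,0,0], "jaw": 48, "newtons": 20}}

```text
time_s: 6.8
tool_pos: [0.5678, -0.3236, -0.0193]
tool_rot: [179.9, -20.0, 105.0]
force: [1.1, -0.9, 1.0]
grip_width: 0.058
```

```bash
python3 - <<'E'
from h import *
state()
E
```

```text
t 6.8 grasp lid [-527.3   -0.    21.1] yaw 8.9 lean 19.8 F [ 1.1 -0.9  1. ] w 58.0 q [ 14.  45.  33.  79. -33.  82.  68.]
```

The jaws stopped at 58.0 mm, so it is gripped. Now I tip it up.

```bash
cat >> h.py <<'E'
def tip(c,y,s0,t0,fs,lean,n=2):
    """tip about forward end (s=+85) ; s0 negative: grip behind; c pack centre lid xy, fs angles; lean(f)"""
    u=np.array([np.cos(np.radians(y)),np.sin(np.radians(y))]); w=[]
    for f in fs:
        a=np.radians(f); al=(s0-85)*np.cos(a)+(t0+18)*np.sin(a)+85; z=-(s0-85)*np.sin(a)+(t0+18)*np.cos(a)
        g=c+al*u; w.append(((g[0],g[1],z,y,lean(f)),n))
    return w
E
python3 - <<'E'
from h import *
w=tip(np.array([-457.2,10.7]),8.8,-71,3,range(0,91,10),lambda f:20-max(0,f-40))
print(w[-1])
plan(w[1:],start=w[0][0],rd=(0,0))
E
```

```text
((np.float64(-352.4477915666654), np.float64(26.916498646108035), np.float64(156.0), 8.8, -30), 2)
[7,0,-12,0,0,0, 8,0,-11,0,0,0, 9,0,-10,0,0,0, 9,0,-10,0,0,0, 11,0,-9,0,0,0, 11,0,-8,0,0,0, 12,0,-6,0,0,0, 13,0,-7,0,0,0, 9,0,-4,0,-5,0, 9,0,-5,0,-5,0]
[9,0,-4,0,-5,0, 9,0,-6,0,-5,0, 10,0,-4,0,-5,0, 8,0,-5,0,-5,0, 10,0,-5,0,-5,0, 9,0,-5,0,-5,0, 9,0,-4,0,-5,0, 9,0,-6,0,-5,0]
max [13.  0. 12.  0.  5.  0.]
```

Call:
{"op": "servo_tool", "data": {"commands": [7,0,-12,0,0,0,8,0,-11,0,0,0,9,0,-10,0,0,0,9,0,-10,0,0,0,11,0,-9,0,0,0,11,0,-8,0,0,0,12,0,-6,0,0,0,13,0,-7,0,0,0,0,0,0,0,0,0]}}

```text
time_s: 7.7
tool_pos: [0.5551, -0.2728, 0.078]
tool_rot: [179.8, -20.0, 105.2]
force: [0.3, -0.4, -0.3]
grip_width: 0.0578
```

```bash
python3 - <<'E'
from h import *
state()
p,d,P=shot("side","s7"); cv2.imwrite("pics/s7c.png",cv2.resize(p[150:310,270:430,::-1],None,fx=4,fy=4))
E
```

```text
t 7.7 grasp lid [-475.5    7.3  118.4] yaw 9.0 lean 19.9 F [ 0.3 -0.4 -0.3] w 57.8 q [  9.  35.  35.  82. -30.  87.  63.]
```

View pics/s7c.png

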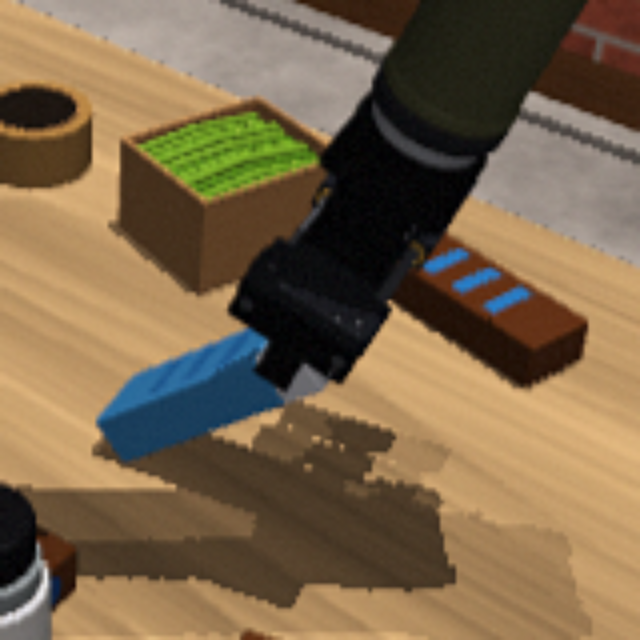

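Tilting as planned: the side crop shows the pack at about 40° with its blue end on the bench at (125,455), and the white end in the fingers. I continue with the lean.

Call:
{"op": "servo_tool", "data": {"commands": [9,0,-4,0,-5,0,9,0,-5,0,-5,0,9,0,-4,0,-5,0,9,0,-6,0,-5,0,10,0,-4,0,-5,0,8,0,-5,0,-5,0,10,0,-5,0,-5,0,0,0,0,0,0,0]}}

```text
time_s: 8.55
tool_pos: [0.5385, -0.2109, 0.1129]
tool_rot: [180.0, 14.8, 105.4]
force: [-0.4, 1.9, -4.0]
grip_width: 0.0577
```

```bash
cat >> h.py <<'E'
def packfit(cams=("scene","side"),tag="pf",X0=None):
    """collect coloured pack points; print PCA long axis info in lid frame"""
    A=[]
    for n in cams:
        p,d,P=shot(n,tag+n); L=tolid(P); hsv=cv2.cvtColor(p,cv2.COLOR_RGB2HSV)
        m=(d>0)&(hsv[...,0]>95)&(hsv[...,0]<115)&(hsv[...,1]>110)&(np.abs(L[...,1])<100)&(L[...,0]>-600)&(L[...,0]<130)&(L[...,2]<200)&(L[...,2]>1)
        nn,l,s,c=cv2.connectedComponentsWithStats(cv2.morphologyEx(m.astype(np.uint8),cv2.MORPH_CLOSE,np.ones((5,5)))); k=1+s[1:,4].argmax()
        X=L[(l==k)&m]; A.append(X); print(n,len(X),"lo",np.percentile(X,2,axis=0).round(1),"hi",np.percentile(X,98,axis=0).round(1))
    return A
E
python3 - <<'E'
from h import *
state(); packfit(tag="s8"); p=cv2.imread("pics/s8side.png"); q=cv2.imread("pics/s8scene.png")
cv2.imwrite("pics/s8c.png",np.hstack([cv2.resize(p[130:300,240:400],(600,600))[:, :400],cv2.resize(q[180:330,150:300],(400,400)).repeat(1,0) if 0 else cv2.resize(q[180:330,150:250],(400,600))]))
E
```

```text
t 8.55 grasp lid [-386.7   21.2  154.4] yaw 9.3 lean -14.6 F [-0.4  1.9 -4. ] w 57.7 q [-29.   7.  42. 109.  10.  59.  23.]
scene 423 lo [-403.1   -9.6   13.3] hi [-346.3   36.5  136.6]
side 713 lo [-409.3    0.7    9.2] hi [-356.    58.6  137.5]
```

View pics/s8c.png

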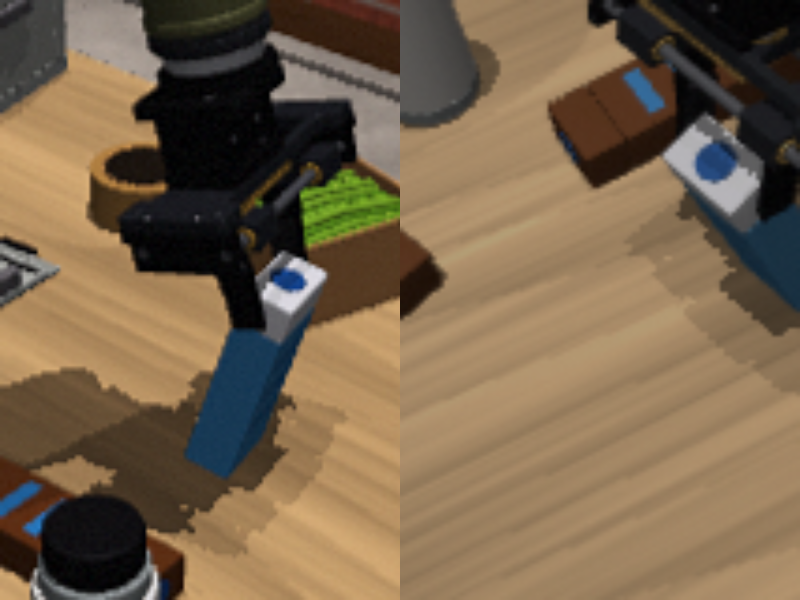

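The crop shows the pack about 75° up, blue end on the bench at (225,470), white end at (290,285).

```bash
python3 - <<'E'
from h import *
plan([((-352.5,27,156,8.8,-31),4)])
E
```

```text
[6,0,-3,0,-4,0, 6,0,-4,0,-4.1,0.1, 6,1,-4,0.1,-4,0, 5,0,-5,0,-4.1,0]
max [6.  1.  5.  0.1 4.1 0.1]
```

Call:
{"op": "servo_tool", "data": {"commands": [6,0,-3,0,-4,0,6,0,-4,0,-4,0,6,0,-4,0,-4,0,6,0,-4,0,-4,0,0,0,0,0,0,0]}}

```text
time_s: 9.15
tool_pos: [0.53, -0.1877, 0.1166]
tool_rot: [-179.8, 30.8, 105.2]
force: [-0.2, 1.4, -4.9]
grip_width: 0.058
```

```bash
python3 - <<'E'
from h import *
state(); A=packfit(tag="s9"); p=cv2.imread("pics/s9side.png"); q=cv2.imread("pics/s9scene.png")
cv2.imwrite("pics/s9c.png",np.hstack([cv2.resize(p[130:300,240:400],(600,600))[:, :400],cv2.resize(q[180:330,150:250],(400,600))]))
for X in A:
    # slices by height
    for z0 in (10,40,70,100,130):
        S=X[(X[:,2]>z0)&(X[:,2]<z0+15)]
        if len(S)>5: print(z0,len(S),np.percentile(S,[5,95],axis=0)[:,:2].round(1).tolist())
E
```

```text
t 9.15 grasp lid [-351.8   28.7  153.6] yaw 9.0 lean -30.5 F [-0.2  1.4 -4.9] w 58.0 q [-41.   3.  37. 117.  34.  59.  -6.]
scene 750 lo [-382.3   -2.7    9.4] hi [-343.8   48.8  138.3]
side 914 lo [-385.3    3.7    8. ] hi [-352.3   60.2  139.5]
10 74 [[-382.4, -1.8], [-348.0, 47.2]]
40 84 [[-381.9, -2.1], [-344.7, 46.9]]
70 89 [[-381.3, -2.2], [-347.0, 47.1]]
100 87 [[-380.7, -2.0], [-345.1, 45.6]]
130 69 [[-380.4, -2.2], [-353.6, 46.1]]
10 98 [[-384.7, 11.3], [-354.9, 58.6]]
40 103 [[-385.3, 7.0], [-355.3, 60.2]]
70 105 [[-384.0, 7.7], [-353.9, 59.0]]
100 100 [[-383.5, 9.8], [-355.1, 59.2]]
130 83 [[-382.8, 8.6], [-356.5, 58.7]]
```

View pics/s9c.png

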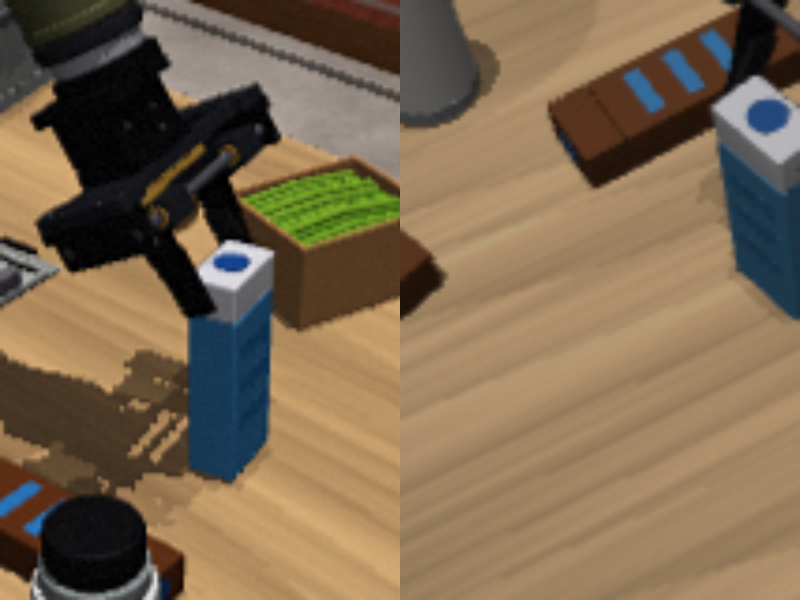

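Upright to within 1°, as both crops show: the white end is on top and the base footprint runs lx -385 to -347. I loosen the jaws, swing the fingers about the grip point to a forward lean, and regrip.

```bash
python3 - <<'E'
from h import *
plan([((-369,28.3,154,9,28),9)],rd=(0,0))
E
```

```text
[4,0,1,0,7,0, 3,0,0,0,6,0, 4,-1,0,0,7,0, 3,0,1,0,6,0, 4,0,0,0,7,0, 3,0,-1,0,6,0, 3,-1,0,0,7,0, 4,0,0,0,6,0, 3,0,-1,0,7,0]
max [4. 1. 1. 0. 7. 0.]
```

Call:
{"op": "servo_tool", "data": {"commands": [0,0,0,0,0,0,0,0,0,0,0,0], "jaw": 72}}

```text
time_s: 9.45
tool_pos: [0.5323, -0.192, 0.1205]
tool_rot: [179.8, 31.0, 104.7]
force: [-0.5, -0.8, -0.3]
grip_width: 0.0665
```

Call:
{"op": "servo_tool", "data": {"commands": [4,0,1,0,7,0,3,0,0,0,6,0,4,0,0,0,7,0,3,0,0,0,6,0,4,0,0,0,7,0,3,0,0,0,6,0,3,-1,0,0,7,0,4,0,0,0,6,0,3,0,-1,0,7,0,0,0,0,0,0,0]}}

```text
time_s: 10.45
tool_pos: [0.5218, -0.1683, 0.1137]
tool_rot: [-179.7, -28.0, 104.4]
force: [-0.5, -0.7, -0.9]
grip_width: 0.0723
```

```bash
python3 - <<'E'
from h import *
state(); A=packfit(tag="s10"); p=cv2.imread("pics/s10side.png"); q=cv2.imread("pics/s10scene.png")
cv2.imwrite("pics/s10c.png",np.hstack([cv2.resize(p[130:300,240:400],(600,600))[:, :400],cv2.resize(q[180:330,150:250],(400,600))]))
E
```

```text
t 10.45 grasp lid [-373.4   28.4  151.7] yaw 8.4 lean 27.7 F [-0.5 -0.7 -0.9] w 72.3 q [ -1.  30.  40.  89. -34.  93.  61.]
scene 330 lo [-406.3  -63.1    7.1] hi [-349.1   42.2  192. ]
side 837 lo [-389.3    4.     6.2] hi [-357.3   60.5  138. ]
```

View pics/s10c.png

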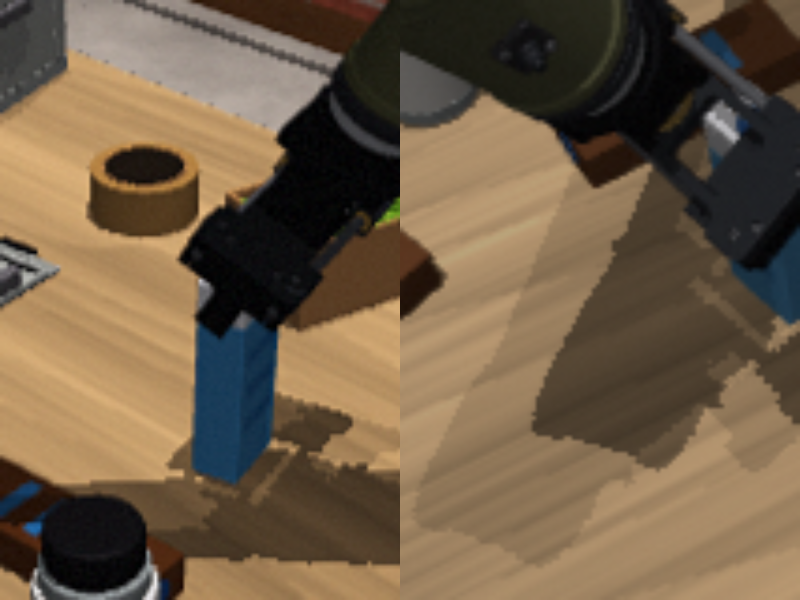

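Call:
{"op": "servo_tool", "data": {"commands": [0,0,0,0,0,0,0,0,0,0,0,0,0,0,0,0,0,0], "jaw": 48, "newtons": 20}}

```text
time_s: 10.85
tool_pos: [0.5234, -0.1608, 0.1174]
tool_rot: [179.8, -28.0, 105.2]
force: [-1.0, 0.3, 2.1]
grip_width: 0.0579
```

```bash
cat >> h.py <<'E'
def lay(F,y,h,b,fs,lean,n=2):
    """F: standing pack centre lid xy; pivot 18 ahead; G at height h, b behind pivot"""
    u=np.array([np.cos(np.radians(y)),np.sin(np.radians(y))]); w=[]
    for f in fs:
        a=np.radians(f); al=18-b*np.cos(a)+h*np.sin(a); z=h*np.cos(a)+b*np.sin(a)
        g=np.asarray(F)+al*u; w.append(((g[0],g[1],z,y,lean(f)),n))
    return w
E
python3 - <<'E'
from h import *
state()
A=packfit(cams=("side",),tag="s11")
print("yaw turn")
plan([((-372.9,29.7,152,-7.5,28),4)],rd=(0,1))
w=lay((-370,29),-7.5,152,21,range(0,91,10),lambda f:28-min(48,f)); print(w[0],w[-1])
plan(w[1:],start=w[0][0],rd=(0,0))
E
```

```text
t 10.85 grasp lid [-366.1   25.9  155.4] yaw 9.0 lean 27.7 F [-1.   0.3  2.1] w 57.9 q [ -1.  29.  40.  90. -34.  93.  60.]
side 864 lo [-389.2    3.     6.1] hi [-357.    58.9  137.3]
yaw turn
[-2,0,0,-1.9,0,3.7, -2,1,0,-1.9,0,3.6, -2,0,0,-1.9,0,3.7, -2,0,0,-1.9,-0.1,3.7]
max [2.  1.  0.  1.9 0.1 3.7]
((np.float64(-372.97433458412144), np.float64(29.391578576660155), np.float64(152.0), -7.5, 28), 2) ((np.float64(-201.45437356645223), np.float64(6.810547322591233), np.float64(21.00000000000001), -7.5, -20), 2)
[8,0,6,0,-5,0, 9,0,4,0,-5,0, 8,0,5,0,-5,0, 9,0,5,0,-5,0, 9,0,5,0,-5,0, 9,0,5,0,-5,0, 8,0,5,0,-5,0, 9,0,5,0,-5,0, 9,0,5,0,-4,0, 9,0,5,0,-4,0]
[12,0,6,0,0,0, 12,0,6,0,0,0, 11,0,8,0,0,0, 10,0,8,0,0,0, 10,0,10,0,0,0, 9,0,10,0,0,0, 7,0,11,0,0,0, 7,0,12,0,0,0]
max [12.  0. 12.  0.  5.  0.]
```

```bash
python3 - <<'E'
from h import *
plan([((-366,27,155,-7.5,28),5)],rd=(0,1))
w=lay((-370,28),-7.5,155,14,range(0,91,10),lambda f:28-min(48,f)); print(w[0],w[-1])
plan(w[1:],start=w[0][0],rd=(0,0))
E
```

```text
[0,1,0,-1.5,0,2.9, 0,1,0,-1.5,0,3, 0,1,0,-1.6,0,2.9, 0,1,0,-1.5,0,2.9, 0,1,0,-1.5,-0.1,3]
max [0.  1.  0.  1.6 0.1 3. ]
((np.float64(-366.03422055450477), np.float64(27.477895231119795), np.float64(155.0), -7.5, 28), 2) ((np.float64(-198.4800389823308), np.float64(5.418968745931078), np.float64(14.000000000000009), -7.5, -20), 2)
[8,0,6,0,-5,0, 9,0,5,0,-5,0, 8,0,6,0,-5,0, 9,0,5,0,-5,0, 8,0,7,0,-5,0, 9,0,5,0,-5,0, 8,0,6,0,-5,0, 9,0,5,0,-5,0, 9,0,6,0,-4,0, 9,0,6,0,-4,0]
[12,0,6,0,0,0, 12,0,7,0,0,0, 10,0,9,0,0,0, 11,0,8,0,0,0, 9,0,11,0,0,0, 8,0,10,0,0,0, 7,0,12,0,0,0, 7,0,12,0,0,0]
max [12.  0. 12.  0.  5.  0.]
```

Call:
{"op": "servo_tool", "data": {"commands": [0,1,0,-1.5,0,3,0,1,0,-1.5,0,3,0,1,0,-1.5,0,3,0,1,0,-1.5,0,3,0,1,0,-1.5,0,3,0,0,0,0,0,0]}}

```text
time_s: 11.5
tool_pos: [0.5288, -0.1606, 0.1176]
tool_rot: [-179.8, -28.0, 88.1]
force: [1.2, 1.7, 3.0]
grip_width: 0.0576
```

```bash
python3 - <<'E'
from h import *
state(); A=packfit(tag="s12"); p=cv2.imread("pics/s12side.png"); q=cv2.imread("pics/s12scene.png")
cv2.imwrite("pics/s12c.png",np.hstack([cv2.resize(p[130:300,240:400],(600,600))[:, :400],cv2.resize(q[180:330,150:250],(400,600))]))
E
```

```text
t 11.5 grasp lid [-366.6   26.3  155.5] yaw -7.9 lean 27.8 F [1.2 1.7 3. ] w 57.6 q [ -3.  25.  44.  96. -38.  87.  48.]
scene 422 lo [-386.5   -3.7    6.8] hi [-355.2   39.9  122.9]
side 1008 lo [-387.4    5.4    6.8] hi [-348.7   59.   137.5]
```

View pics/s12c.png

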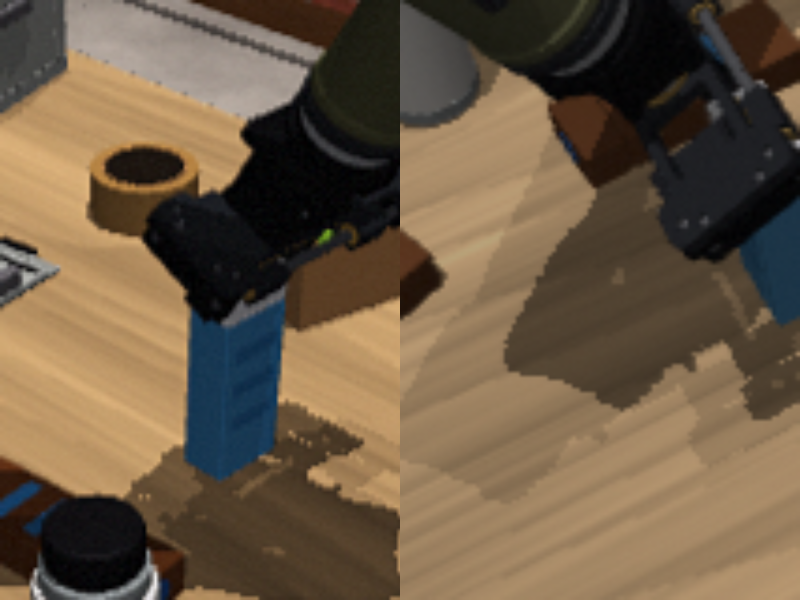

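The pack stands turned towards the lid's axis, with the fingers holding the white top at about (240,310). Now I lay it down forwards.

Call:
{"op": "servo_tool", "data": {"commands": [8,0,6,0,-5,0,9,0,5,0,-5,0,8,0,6,0,-5,0,9,0,5,0,-5,0,8,0,7,0,-5,0,9,0,5,0,-5,0,8,0,6,0,-5,0,9,0,5,0,-5,0,9,0,6,0,-4,0,9,0,6,0,-4,0]}}

```text
time_s: 12.6
tool_pos: [0.5317, -0.071, 0.0694]
tool_rot: [-179.7, 20.1, 88.5]
force: [0.3, 2.6, 1.8]
grip_width: 0.0579
```

```bash
python3 - <<'E'
from h import *
state(); A=packfit(tag="s13"); p=cv2.imread("pics/s13side.png"); q=cv2.imread("pics/s13scene.png")
cv2.imwrite("pics/s13c.png",np.hstack([cv2.resize(p[130:300,220:380],(600,600))[:, :400],cv2.resize(q[180:330,170:270],(400,600))]))
plan([((-229,9.5,82,-7.5,-20),4),((-198.5,5,17,-7.5,-20),6)],rd=(0,0))
E
```

```text
t 12.6 grasp lid [-243.1    9.1  109.7] yaw -7.7 lean -19.9 F [0.3 2.6 1.8] w 57.9 q [-49.  15.  44. 110.  11.  63. -12.]
scene 1341 lo [-368.5  -15.8   23. ] hi [-263.9   46.6  113.7]
side 1255 lo [-367.    -6.    19.1] hi [-255.7   54.   110.3]
[5,0,5,0,0,0, 4,0,5,0,0,0, 5,0,5,0,0,0, 5,0,5,0,0,0, 8,0,8,0,0,0, 9,0,9,0,0,0, 9,0,8,0,0,0, 8,0,9,0,0,0, 9,1,8,0,0,0, 8,0,8,0,0,0]
max [9. 1. 9. 0. 0. 0.]
```

View pics/s13c.png

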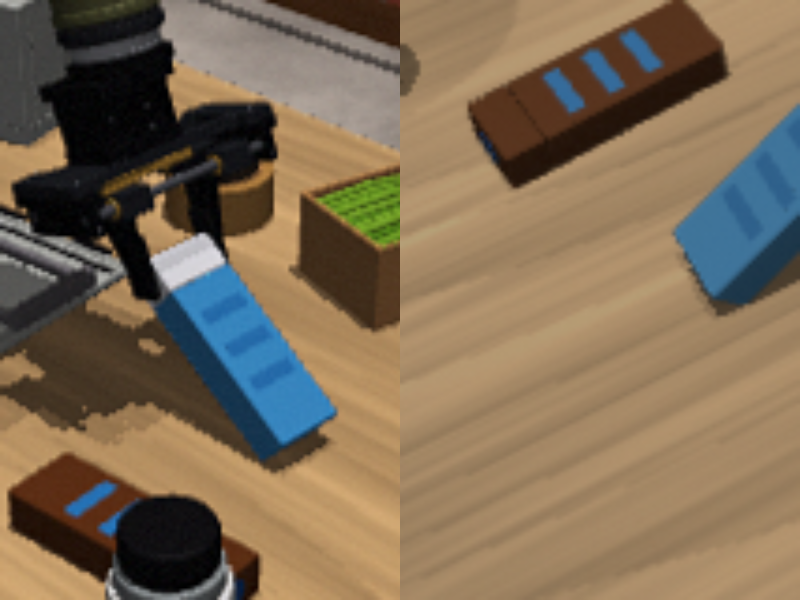

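The pack is leaning about 45° forward, with its blue end just off the bench at (270,455) and the white end at (185,260). I keep lowering.

Call:
{"op": "servo_tool", "data": {"commands": [5,0,5,0,0,0,4,0,5,0,0,0,5,0,5,0,0,0,5,0,5,0,0,0,8,0,8,0,0,0,9,0,9,0,0,0,9,0,8,0,0,0,8,0,9,0,0,0,9,0,8,0,0,0,0,0,0,0,0,0]}}

```text
time_s: 13.7
tool_pos: [0.5296, -0.0354, -0.0126]
tool_rot: [-179.4, 20.1, 88.5]
force: [-0.7, 1.5, -4.2]
grip_width: 0.0578
```

```bash
python3 - <<'E'
from h import *
state(); A=packfit(tag="s14"); p=cv2.imread("pics/s14side.png"); q=cv2.imread("pics/s14scene.png")
cv2.imwrite("pics/s14c.png",np.hstack([cv2.resize(p[130:300,200:360],(600,600))[:, :400],cv2.resize(q[180:330,170:300],(400,600))]))
E
```

```text
t 13.7 grasp lid [-207.6    7.2   27.8] yaw -7.9 lean -19.8 F [-0.7  1.5 -4.2] w 57.8 q [-49.  23.  41. 112.   6.  55. -15.]
scene 1353 lo [-361.3  -16.3   11. ] hi [-229.    48.8   46.4]
side 1119 lo [-363.3   -7.     7.2] hi [-226.6   57.2   46.9]
```

View pics/s14c.png

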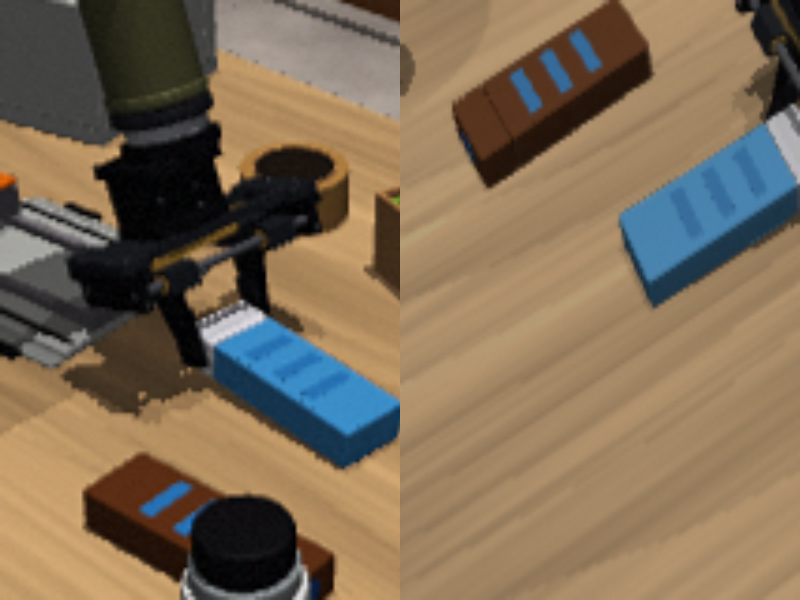

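Call:
{"op": "servo_tool", "data": {"commands": [2,0,4,0,0,0,2,0,4,0,0,0,1,0,3,0,0,0,0,0,0,0,0,0]}}

```text
time_s: 14.2
tool_pos: [0.5313, -0.0349, -0.0229]
tool_rot: [-179.6, 20.0, 88.4]
force: [0.2, 2.3, -2.3]
grip_width: 0.0578
```

Call:
{"op": "servo_tool", "data": {"commands": [0,0,0,0,0,0,0,0,0,0,0,0,0,0,0,0,0,0], "jaw": 82}}

```text
time_s: 14.5
tool_pos: [0.5313, -0.0356, -0.0223]
tool_rot: [-179.6, 20.0, 88.3]
force: [0.5, -0.4, 0.4]
grip_width: 0.0748
```

```bash
python3 - <<'E'
from h import *
state(); A=packfit(cams=("side",),tag="s15"); packtop("s15b",cam="side");
E
```

```text
t 14.5 grasp lid [-208.     5.6   18.1] yaw -7.9 lean -19.8 F [ 0.5 -0.4  0.4] w 74.8 q [-48.  24.  41. 112.   5.  54. -15.]
side 1092 lo [-363.    -9.     4.7] hi [-225.5   55.9   39.3]
[250 218  57  37 836] ((-278.00115966796875, 19.886371612548828), (71.7305908203125, 171.99154663085938), 86.30304718017578)
```

```bash
python3 - <<'E'
from h import *
plan([((-200,5,90,-8,-20),2),((-385,30,120,-8,20),8)],rd=(0,1))
E
```

```text
[-9,0,-35,-0.1,0,0.1, -8,-1,-35,-0.2,0,0.1, -20,1,4,0,5,0, -19,0,2,0,5,0, -20,0,0,0,5,0, -20,0,-2,0,5,0, -20,0,-3,0,5,0, -19,0,-6,0,5,0, -19,0,-8,0,5,0, -17,0,-10,0,5,0]
max [20.   1.  35.   0.2  5.   0.1]
```

Call:
{"op": "servo_tool", "data": {"commands": [-9,0,-35,0,0,0,-8,0,-35,0,0,0,-20,0,4,0,5,0,-19,0,2,0,5,0,-20,0,0,0,5,0,-20,0,-2,0,5,0,-20,0,-3,0,5,0,-19,0,-6,0,5,0,-19,0,-8,0,5,0,-17,0,-10,0,5,0]}}

```text
time_s: 15.6
tool_pos: [0.5272, -0.1854, 0.0802]
tool_rot: [-179.7, -20.2, 88.1]
force: [1.0, -0.4, -0.1]
grip_width: 0.0824
```

Call:
{"op": "servo_tool", "data": {"commands": [0,0,0,0,0,0,0,0,0,0,0,0]}}

```text
time_s: 15.8
tool_pos: [0.5262, -0.1864, 0.0789]
tool_rot: [-179.5, -19.9, 87.8]
force: [0.5, 1.3, -0.2]
grip_width: 0.0821
```

```bash
python3 - <<'E'
from h import *
state(); packtop("w16"); state()
E
```

```text
t 15.8 grasp lid [-386.5   30.7  119.3] yaw -8.1 lean 19.8 F [ 0.5  1.3 -0.2] w 82.1 q [ -5.  24.  43.  98. -33.  79.  46.]
[  241     0    82   226 17701] ((-276.3592224121094, 15.836740493774414), (58.22304153442383, 168.6248321533203), 81.91459655761719)
t 15.85 grasp lid [-384.3   29.8  119.4] yaw -7.9 lean 19.9 F [ 0.1 -0.3 -0.6] w 81.9 q [ -6.  24.  43.  98. -33.  79.  46.]
```

View pics/w16.png

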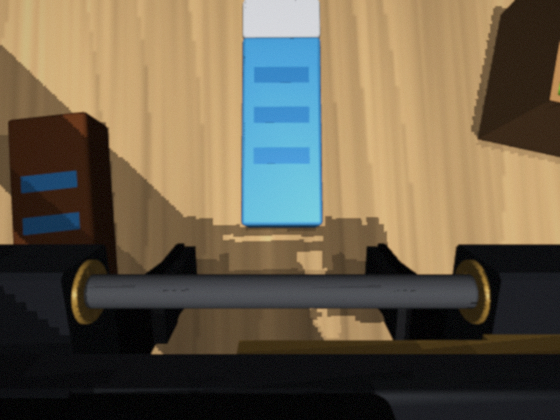

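The wrist view shows the pack flat, blue end at (282,225) nearest the fingers and white end at the top. Centre is lid (-276, 16), yaw -8.1°. Next I grip the blue end and tip it up over the white end.

```bash
python3 - <<'E'
from h import *
plan([((-346,25.7,20,-8.1,20),5)],rd=(0,1))
w=tip(np.array([-275.7,15.7]),-8.1,-71,3,range(0,91,10),lambda f:20-max(0,f-40))
print(w[0],w[-1])
plan(w[1:],start=w[0][0],rd=(0,0))
E
```

```text
[0,0,21,-0.1,0,0, 1,0,22,-0.1,0,0, 0,0,21,-0.1,0,0, 1,0,21,-0.1,0,0, 0,0,22,-0.1,0,0]
max [ 1.   0.  22.   0.1  0.   0. ]
((np.float64(-345.99167969787555), np.float64(25.703987467568368), np.float64(21.0), -8.1, 20), 2) ((np.float64(-170.7574922820449), np.float64(0.7644694146162383), np.float64(156.0), -8.1, -30), 2)
[7,0,-12,0,0,0, 8,0,-11,0,0,0, 9,0,-10,0,0,0, 9,0,-10,0,0,0, 11,0,-9,0,0,0, 11,0,-8,0,0,0, 12,0,-6,0,0,0, 13,0,-7,0,0,0, 9,0,-4,0,-5,0, 9,0,-5,0,-5,0]
[9,0,-4,0,-5,0, 9,0,-6,0,-5,0, 10,0,-4,0,-5,0, 8,0,-5,0,-5,0, 10,0,-5,0,-5,0, 9,0,-5,0,-5,0, 9,0,-4,0,-5,0, 9,0,-6,0,-5,0]
max [13.  0. 12.  0.  5.  0.]
```

Call:
{"op": "servo_tool", "data": {"commands": [0,0,21,0,0,0,1,0,22,0,0,0,0,0,21,0,0,0,1,0,21,0,0,0,0,0,21,0,0,0,0,0,0,0,0,0]}}

```text
time_s: 16.45
tool_pos: [0.5261, -0.1408, -0.0216]
tool_rot: [-179.3, -20.2, 88.3]
force: [0.2, 0.5, -0.6]
grip_width: 0.0819
```

Call:
{"op": "servo_tool", "data": {"commands": [0,0,0,0,0,0,0,0,0,0,0,0,0,0,0,0,0,0,0,0,0,0,0,0], "jaw": 48, "newtons": 20}}

```text
time_s: 16.85
tool_pos: [0.5281, -0.1467, -0.0187]
tool_rot: [-179.7, -20.0, 88.1]
force: [-0.7, -1.5, 3.2]
grip_width: 0.058
```

```bash
python3 - <<'E'
from h import *
state()
E
```

```text
t 16.85 grasp lid [-347.2   24.7   21.7] yaw -7.9 lean 19.8 F [-0.7 -1.5  3.2] w 58.0 q [ -6.  29.  40. 105. -38.  69.  49.]
```

Call:
{"op": "servo_tool", "data": {"commands": [7,0,-12,0,0,0,8,0,-11,0,0,0,9,0,-10,0,0,0,9,0,-10,0,0,0,11,0,-9,0,0,0,11,0,-8,0,0,0,12,0,-6,0,0,0,13,0,-7,0,0,0]}}

```text
time_s: 17.65
tool_pos: [0.5297, -0.0951, 0.0771]
tool_rot: [-179.6, -20.0, 88.1]
force: [-0.4, 1.3, -5.3]
grip_width: 0.0579
```

Call:
{"op": "servo_tool", "data": {"commands": [9,0,-4,0,-5,0,9,0,-5,0,-5,0,9,0,-4,0,-5,0,9,0,-6,0,-5,0,10,0,-4,0,-5,0,8,0,-5,0,-5,0,10,0,-5,0,-5,0,0,0,0,0,0,0]}}

```text
time_s: 18.45
tool_pos: [0.5322, -0.0286, 0.1143]
tool_rot: [-179.6, 14.9, 88.9]
force: [0.8, 1.4, -2.5]
grip_width: 0.0577
```

```bash
python3 - <<'E'
from h import *
state(); packfit(tag="s17"); p=cv2.imread("pics/s17side.png"); q=cv2.imread("pics/s17scene.png")
cv2.imwrite("pics/s17c.png",np.hstack([cv2.resize(p[130:300,180:340],(600,600))[:, :500],cv2.resize(q[150:300,220:320],(300,450),).repeat(1,0) if 0 else cv2.resize(q[150:300,200:275],(300,600))]))
plan([((-171,1,156,-8.1,-30),4)],rd=(0,1))
E
```

```text
t 18.45 grasp lid [-204.7    4.5  155.8] yaw -7.3 lean -14.8 F [ 0.8  1.4 -2.5] w 57.7 q [-47.  10.  40. 106.   9.  69. -12.]
scene 767 lo [-232.8  -26.5   41.8] hi [-181.5   31.6  173.5]
side 962 lo [-236.1  -18.3   37.4] hi [-177.7   38.2  173. ]
[7,0,-3,-0.1,-3.8,0.1, 6,0,-3,0,-3.8,0.1, 6,-1,-4,-0.1,-3.8,0.1, 6,0,-4,0,-3.7,0.1]
max [7.  1.  4.  0.1 3.8 0.1]
```

View pics/s17c.png

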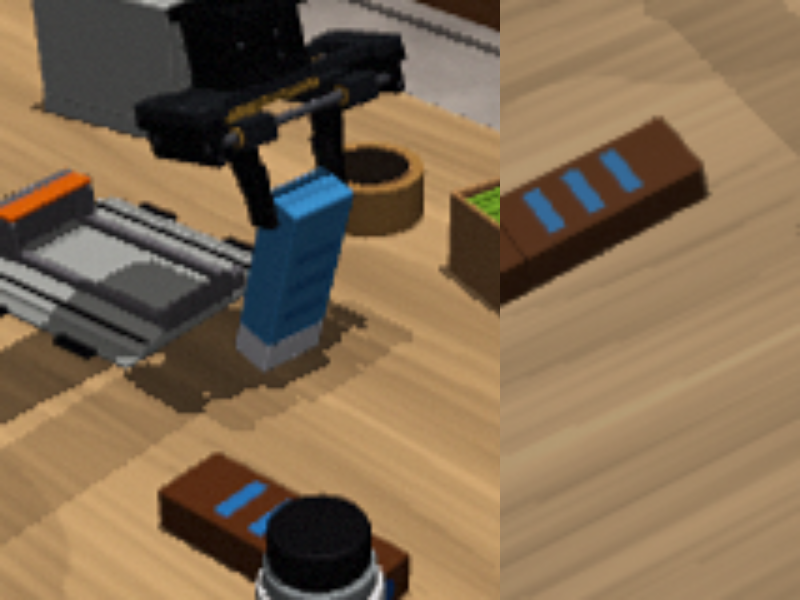

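About 77° up with the white end on the bench at (270,355). I finish the tip.

Call:
{"op": "servo_tool", "data": {"commands": [7,0,-3,0,-4,0,6,0,-3,0,-4,0,6,0,-4,0,-4,0,6,0,-4,0,-4,0,0,0,0,0,0,0]}}

```text
time_s: 19.05
tool_pos: [0.5327, -0.0052, 0.1175]
tool_rot: [-179.5, 31.0, 88.7]
force: [-0.3, -0.1, -4.3]
grip_width: 0.058
```

```bash
python3 - <<'E'
from h import *
state(); A=packfit(tag="s18"); p=cv2.imread("pics/s18side.png"); q=cv2.imread("pics/s18scene.png")
cv2.imwrite("pics/s18c.png",np.hstack([cv2.resize(p[130:300,180:340],(600,600))[:, :400],cv2.resize(q[140:290,220:320],(400,600))]))
for X in A:
    for z0 in (40,70,100,130,155):
        S=X[(X[:,2]>z0)&(X[:,2]<z0+15)]
        if len(S)>5: print(z0,len(S),np.percentile(S,[5,95],axis=0)[:,:2].round(1).tolist())
E
```

```text
t 19.05 grasp lid [-170.5   -0.   154.4] yaw -7.7 lean -30.7 F [-0.3 -0.1 -4.3] w 58.0 q [-55.  18.  38. 104.  19.  75. -26.]
scene 1051 lo [-204.7  -27.8   40. ] hi [-164.2   28.   172.9]
side 1100 lo [-207.1  -21.3   38.6] hi [-165.8   35.   173.7]
40 79 [[-206.2, -27.1], [-178.9, 25.2]]
70 82 [[-203.6, -27.0], [-176.3, 26.3]]
100 101 [[-202.2, -27.6], [-175.7, 25.4]]
130 92 [[-200.4, -27.5], [-177.4, 25.7]]
155 144 [[-199.0, -26.2], [-162.2, 26.6]]
40 98 [[-207.8, -15.3], [-173.3, 35.0]]
70 108 [[-206.2, -13.7], [-170.8, 33.8]]
100 111 [[-204.6, -18.6], [-167.8, 33.3]]
130 112 [[-202.3, -17.0], [-168.8, 33.0]]
155 113 [[-201.7, -19.9], [-172.7, 33.1]]
```

View pics/s18c.png

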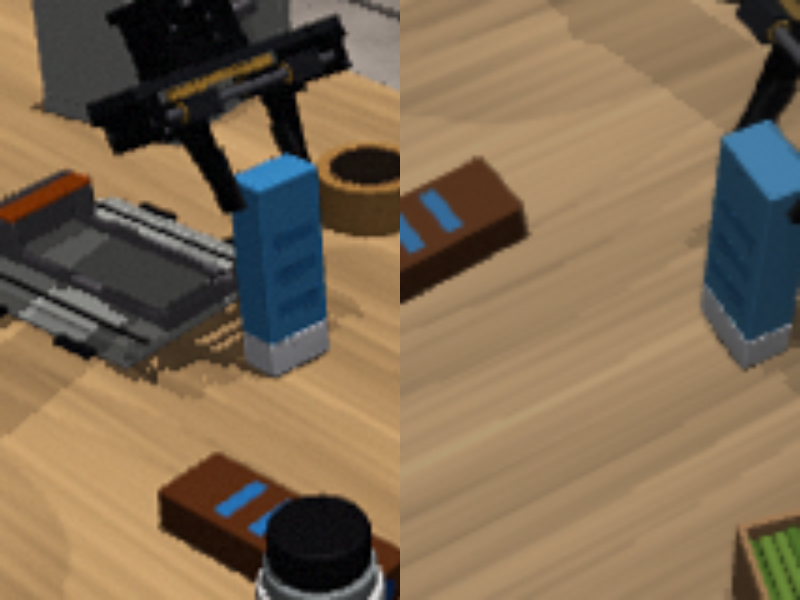

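Standing on the white end, white base at (285,355), tilted about 3° forward. I level it a little, then loosen, swing and regrip.

Call:
{"op": "servo_tool", "data": {"commands": [1,0,1,0,2,0,0,0,0,0,0,0]}}

```text
time_s: 19.35
tool_pos: [0.5326, -0.0102, 0.1176]
tool_rot: [-179.7, 28.8, 88.0]
force: [0.2, -0.6, -5.0]
grip_width: 0.0577
```

Call:
{"op": "servo_tool", "data": {"commands": [0,0,0,0,0,0,0,0,0,0,0,0,0,0,0,0,0,0], "jaw": 74}}

```text
time_s: 19.65
tool_pos: [0.5333, -0.007, 0.1174]
tool_rot: [-179.6, 29.0, 88.4]
force: [0.6, 0.4, 0.5]
grip_width: 0.0714
```

```bash
python3 - <<'E'
from h import *
state(); A=packfit(tag="s19")
for X in A:
    for z0 in (40,100,130,155):
        S=X[(X[:,2]>z0)&(X[:,2]<z0+15)]
        if len(S)>5: print(z0,len(S),np.percentile(S,[5,95],axis=0)[:,:2].round(1).tolist())
    T=X[X[:,2]>166]; print("top",len(T),cv2.minAreaRect(T[:,:2].astype(np.float32)))
plan([((-193,2,156,-8,28),10)],rd=(0,0))
E
```

```text
t 19.65 grasp lid [-173.7   -0.2  155.1] yaw -7.9 lean -28.7 F [0.6 0.4 0.5] w 71.4 q [-54.  17.  38. 104.  18.  74. -25.]
scene 1035 lo [-210.2  -26.7   40.1] hi [-174.9   29.6  171.9]
side 1090 lo [-212.2  -18.    37.5] hi [-170.2   37.6  173.2]
40 76 [[-209.7, -26.2], [-180.9, 22.9]]
100 88 [[-209.4, -26.5], [-180.8, 24.8]]
130 90 [[-209.5, -25.8], [-186.1, 26.3]]
155 219 [[-208.8, -25.5], [-173.7, 28.2]]
top 290 ((-190.4874267578125, -3.5227432250976562), (71.32154083251953, 35.19606018066406), 81.31033325195312)
40 98 [[-210.1, -12.1], [-176.6, 34.8]]
100 105 [[-210.9, -14.1], [-176.3, 35.8]]
130 106 [[-211.7, -13.3], [-176.7, 35.2]]
155 153 [[-212.1, -17.7], [-174.0, 37.4]]
top 176 ((-185.1953125, 7.077411651611328), (95.17304229736328, 54.16826629638672), 77.67269134521484)
[2,0,1,0,6,0, 3,0,0,0,5,0, 2,0,0,0,6,0, 3,0,0,0,6,0, 2,0,0,0,5,0, 2,1,0,0,6,0, 2,0,-1,0,6,0, 3,0,0,0,6,0, 2,0,-1,0,5,0, 3,0,-1,0,6,0]
max [3. 1. 1. 0. 6. 0.]
```

Call:
{"op": "servo_tool", "data": {"commands": [2,0,1,0,6,0,2,0,0,0,5,0,2,0,0,0,6,0,2,-1,0,0,6,0,2,0,0,0,5,0,2,-1,0,0,6,0,2,0,0,0,6,0,2,-1,0,0,6,0,2,0,0,0,5,0,2,0,-1,0,6,0]}}

```text
time_s: 20.75
tool_pos: [0.5309, 0.0119, 0.1167]
tool_rot: [-179.7, -28.2, 88.2]
force: [-0.4, 0.5, -0.8]
grip_width: 0.0742
```

Call:
{"op": "servo_tool", "data": {"commands": [0,0,0,0,0,0,0,0,0,0,0,0]}}

```text
time_s: 20.95
tool_pos: [0.5303, 0.0108, 0.1153]
tool_rot: [-179.5, -27.9, 87.9]
force: [-0.2, 0.7, -0.4]
grip_width: 0.0741
```

```bash
python3 - <<'E'
from h import *
state(); p,d,P=shot("wrist","w20"); state()
L=tolid(P); hsv=cv2.cvtColor(p,cv2.COLOR_RGB2HSV)
m=(L[...,2]>163)&(L[...,2]<176)&(hsv[...,0]>90)&(hsv[...,0]<125)&(d>0); print(m.sum(), cv2.minAreaRect(L[m][:,:2].astype(np.float32)))
A=packfit(tag="s20",cams=("side",))
E
```

```text
t 20.95 grasp lid [-196.2    6.5  153.3] yaw -8.0 lean 27.7 F [-0.2  0.7 -0.4] w 74.1 q [-21.  15.  43. 106. -37.  77.  33.]
t 21.0 grasp lid [-194.9    6.1  153.8] yaw -7.8 lean 27.7 F [ 0.6 -0.3 -0.5] w 73.8 q [-21.  15.  43. 106. -37.  77.  33.]
8899 ((-191.3224639892578, 5.852287292480469), (90.54467010498047, 46.447608947753906), 80.40648651123047)
side 854 lo [-212.6  -18.1   35.2] hi [-171.6   36.9  163.9]
```

View pics/w20.png

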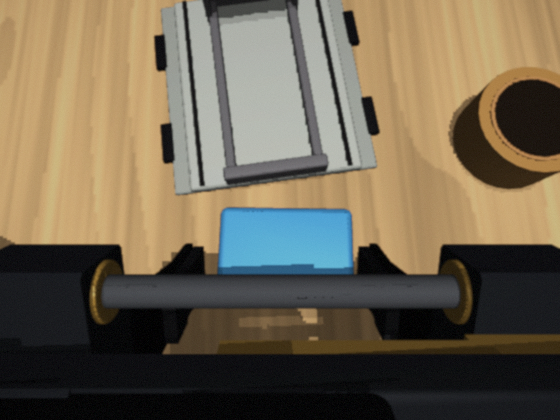

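View pics/s20side.png

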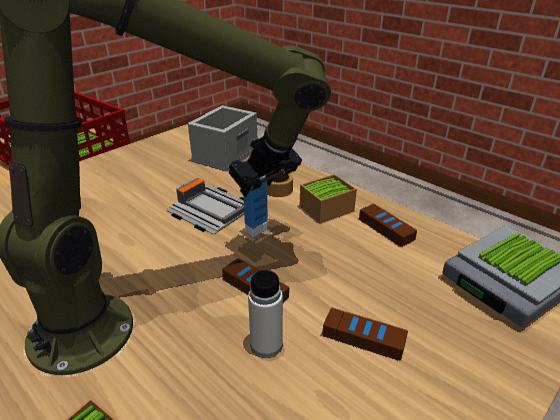

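The wrist view shows the blue top at (285,240) between the open fingers, with the sill at (277,167) straight ahead. I shift back 5 mm, grip and turn the pack square to the lid.

Call:
{"op": "servo_tool", "data": {"commands": [-5,0,-2,0,0,0,0,0,0,0,0,0]}}

```text
time_s: 21.25
tool_pos: [0.5304, 0.0064, 0.1155]
tool_rot: [-179.6, -27.9, 88.1]
force: [0.2, 0.3, 0.9]
grip_width: 0.0743
```

Call:
{"op": "servo_tool", "data": {"commands": [0,0,0,0,0,0,0,0,0,0,0,0,0,0,0,0,0,0], "jaw": 48, "newtons": 20}}

```text
time_s: 21.55
tool_pos: [0.5306, 0.0063, 0.1154]
tool_rot: [-179.6, -28.0, 88.0]
force: [2.5, 1.4, -1.4]
grip_width: 0.0582
```

```bash
python3 - <<'E'
from h import *
state()
plan([((-200,5,156,-1.5,28),3)],rd=(0,1))
E
```

```text
t 21.55 grasp lid [-200.8    6.7  153.3] yaw -7.9 lean 27.8 F [ 2.5  1.4 -1.4] w 58.2 q [-21.  15.  43. 106. -37.  77.  33.]
[1,0,-1,0.9,0,-1.9, 0,0,0,0.9,0,-2, 1,0,-1,0.9,0,-1.9]
max [1.  0.  1.  0.9 0.  2. ]
```

Call:
{"op": "servo_tool", "data": {"commands": [1,0,0,1,0,-2,0,0,0,1,0,-2,0,0,0,1,0,-2,0,0,0,0,0,0]}}

```text
time_s: 21.95
tool_pos: [0.5296, 0.0074, 0.1153]
tool_rot: [-179.6, -28.1, 94.8]
force: [-1.6, 0.2, 0.2]
grip_width: 0.0578
```

```bash
python3 - <<'E'
from h import *
state()
w=lay((-191,5),-1.5,153.5,27.5,range(0,91,10),lambda f:28-min(48,f)); print([np.round(x[0],0).tolist() for x in w])
plan(w[1:6],start=w[0][0],rd=(0,0))
E
```

```text
t 21.95 grasp lid [-199.8    5.1  153.2] yaw -1.1 lean 28.1 F [-1.6  0.2  0.2] w 57.8 q [-20.  18.  42. 103. -37.  81.  39.]
[[-200.0, 5.0, 154.0, -2.0, 28.0], [-173.0, 5.0, 156.0, -2.0, 18.0], [-146.0, 4.0, 154.0, -2.0, 8.0], [-120.0, 3.0, 147.0, -2.0, -2.0], [-95.0, 2.0, 135.0, -2.0, -12.0], [-73.0, 2.0, 120.0, -2.0, -20.0], [-54.0, 1.0, 101.0, -2.0, -20.0], [-38.0, 1.0, 78.0, -2.0, -20.0], [-27.0, 1.0, 54.0, -2.0, -20.0], [-20.0, 1.0, 28.0, -2.0, -20.0]]
[9,0,5,0,-5,0, 9,0,4,0,-5,0, 9,0,5,0,-5,0, 9,0,4,0,-5,0, 9,0,5,0,-5,0, 9,0,4,0,-5,0, 9,0,6,0,-5,0, 9,0,4,0,-5,0, 9,0,5,0,-4,0, 10,0,4,0,-4,0]
max [10.  0.  6.  0.  5.  0.]
```

Call:
{"op": "servo_tool", "data": {"commands": [9,0,5,0,-5,0,9,0,4,0,-5,0,9,0,5,0,-5,0,9,0,4,0,-5,0,9,0,5,0,-5,0,9,0,4,0,-5,0,9,0,6,0,-5,0,9,0,4,0,-5,0,9,0,5,0,-4,0,10,0,4,0,-4,0]}}

```text
time_s: 22.95
tool_pos: [0.5236, 0.1024, 0.0807]
tool_rot: [179.9, 19.9, 95.0]
force: [0.3, 3.3, 1.6]
grip_width: 0.0581
```

```bash
python3 - <<'E'
from h import *
state(); packfit(tag="s21"); p=cv2.imread("pics/s21side.png"); q=cv2.imread("pics/s21scene.png")
cv2.imwrite("pics/s21c.png",np.hstack([cv2.resize(p[130:260,140:300],(492,400)),cv2.resize(q[130:290,220:340],(300,400))]))
E
```

```text
t 22.95 grasp lid [-69.9   0.7 121.1] yaw -1.1 lean -19.9 F [0.3 3.3 1.6] w 58.1 q [-57.  15.  34. 106.  11.  68. -23.]
scene 1290 lo [-162.1  -28.    42.6] hi [-59.7  29.4 134.6]
side 1017 lo [-160.6  -23.3   32.3] hi [-55.9  34.7 129.7]
```

View pics/s21c.png

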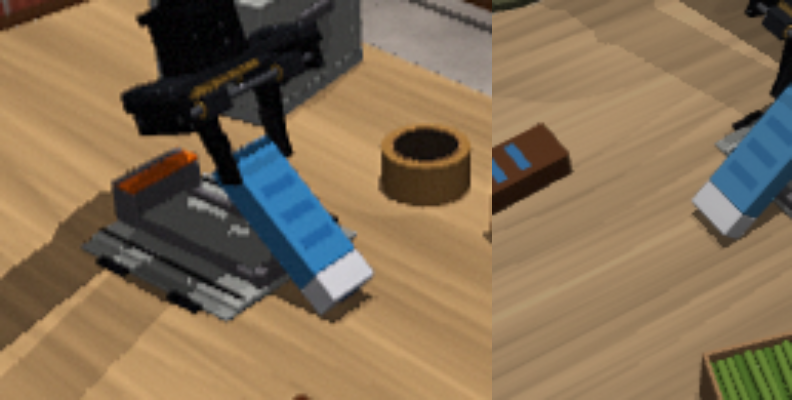

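The side crop shows the pack at about 45°, blue end in the fingers at (255,155), white end just behind the sill at (335,295). I bring it over the sill edge, advancing it as it levels.

```bash
python3 - <<'E'
from h import *
plan([((-27,0,104,-.5,-20),5),((-10,0,91,0,-18),3),((3,0,75,0,-16),3),((13,0,57,0,-14),3),((17.5,0,47,0,-12),2)],rd=(0,1))
E
```

```text
[8,0,0,-0.1,0,0, 9,1,0,0,0,0, 8,0,0,-0.1,-0.1,-0.1, 9,1,0,0,0,0, 8,0,0,-0.1,0,0, 7,0,2,0,0.6,-0.2, 8,0,2,-0.1,0.7,-0.1, 7,0,3,0,0.7,-0.2, 6,0,3,0,0.6,0, 6,0,4,0,0.7,0]
[7,0,4,0,0.7,0, 5,0,5,0,0.6,0, 5,0,5,0,0.7,0, 5,0,5,0,0.7,0, 5,0,4,0,1,0, 4,0,4,0,1,0]
max [9.  1.  5.  0.1 1.  0.2]
```

Call:
{"op": "servo_tool", "data": {"commands": [8,0,0,0,0,0,9,0,0,0,0,0,8,0,0,0,0,0,9,0,0,0,0,0,8,0,0,0,0,0,7,0,2,0,0.5,0,8,0,2,0,0.5,0,7,0,3,0,0.5,0,0,0,0,0,0,0]}}

```text
time_s: 23.95
tool_pos: [0.5169, 0.157, 0.0506]
tool_rot: [-179.8, 18.4, 95.0]
force: [0.4, -1.9, -3.1]
grip_width: 0.0579
```

```bash
python3 - <<'E'
from h import *
state(); packfit(tag="s22"); p=cv2.imread("pics/s22side.png"); q=cv2.imread("pics/s22scene.png")
cv2.imwrite("pics/s22c.png",np.hstack([cv2.resize(p[130:260,140:300],(492,400)),cv2.resize(q[120:240,260:420],(308,400))]))
E
```

```text
t 23.95 grasp lid [-15.9   1.3  91.4] yaw -1.2 lean -18.4 F [ 0.4 -1.9 -3.1] w 57.9 q [-59.  19.  32. 104.   7.  67. -26.]
scene 1213 lo [-129.5  -26.8   39.6] hi [ -6.3  30.2 102.3]
side 900 lo [-130.5  -22.2   34.4] hi [ -6.6  34.8 101.7]
```

View pics/s22c.png

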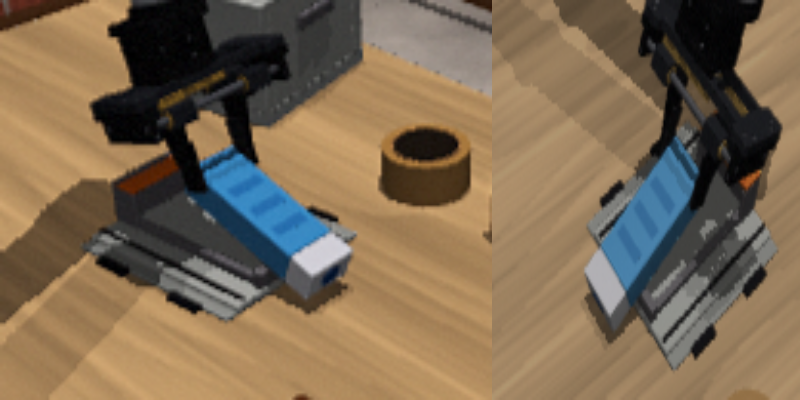

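Going as planned: the side crop shows the pack over the sill at about 25°, blue end up in the fingers at (220,165) and white end at (320,270). I continue.

Call:
{"op": "servo_tool", "data": {"commands": [7,0,3,0,0.5,0,7,0,4,0,0.5,0,7,0,4,0,0.5,0,6,0,5,0,1,0,5,0,5,0,1,0,5,0,5,0,1,0,5,0,4,0,1,0,4,0,4,0,1,0,0,0,0,0,0,0]}}

```text
time_s: 24.95
tool_pos: [0.5141, 0.1915, 0.0053]
tool_rot: [-179.8, 11.9, 94.9]
force: [0.2, -0.3, -2.1]
grip_width: 0.0581
```

```bash
python3 - <<'E'
from h import *
state(); packfit(tag="s23"); p=cv2.imread("pics/s23side.png"); q=cv2.imread("pics/s23scene.png")
cv2.imwrite("pics/s23c.png",np.hstack([cv2.resize(p[130:260,140:300],(492,400)),cv2.resize(q[120:240,260:420],(308,400))]))
E
```

```text
t 24.95 grasp lid [14.   0.6 47.4] yaw -1.2 lean -11.9 F [ 0.2 -0.3 -2.1] w 58.1 q [-56.  21.  30. 106.   1.  60. -23.]
scene 969 lo [-107.1  -27.9   30.1] hi [22.6 28.9 66.8]
side 700 lo [-108.5  -23.5   26.2] hi [ 21.3  56.5 117.4]
```

View pics/s23c.png

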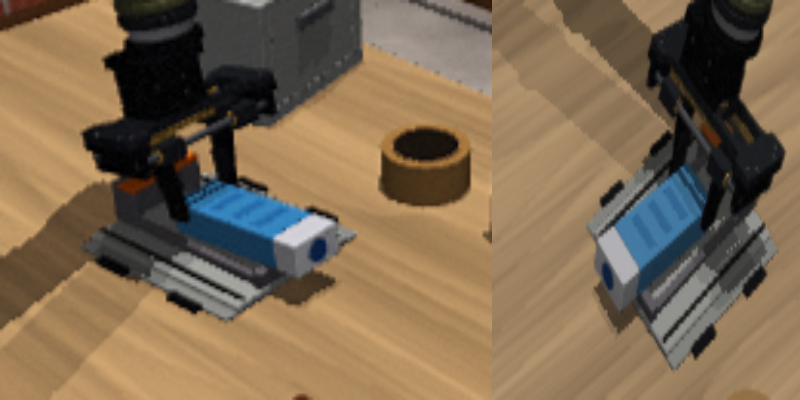

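Call:
{"op": "servo_tool", "data": {"commands": [1,0,4,0,0,0,1,0,3,0,0,0,1,0,3,0,0,0,0,0,0,0,0,0]}}

```text
time_s: 25.45
tool_pos: [0.5141, 0.1928, -0.0026]
tool_rot: [-179.8, 11.9, 95.0]
force: [-4.5, 0.8, 15.5]
grip_width: 0.0578
```

```bash
python3 - <<'E'
from h import *
state(); A=packfit(tag="s24"); p=cv2.imread("pics/s24side.png"); q=cv2.imread("pics/s24scene.png")
cv2.imwrite("pics/s24c.png",np.hstack([cv2.resize(p[130:260,140:300],(492,400)),cv2.resize(q[120:240,260:420],(308,400))]))
# top surface plane in scene
X=A[0]; 
for a,b in ((-100,-70),(-70,-40),(-40,-10),(-10,30)):
    S=X[(X[:,0]>a)&(X[:,0]<b)&(np.abs(X[:,1])<22)]; print(a,b,len(S),np.median(S[:,2]))
E
```

```text
t 25.45 grasp lid [15.3  0.4 39.5] yaw -1.2 lean -11.9 F [-4.5  0.8 15.5] w 57.8 q [-56.  22.  30. 106.   0.  59. -23.]
scene 941 lo [-105.6  -27.8   26.2] hi [23.2 28.1 67. ]
side 633 lo [-106.9  -23.7   19.8] hi [21.4 34.6 67.9]
-100 -70 134 63.735493825586445
-70 -40 126 59.10553746203147
-40 -10 120 54.60695800855845
-10 30 149 49.36707361515989
```

View pics/s24c.png

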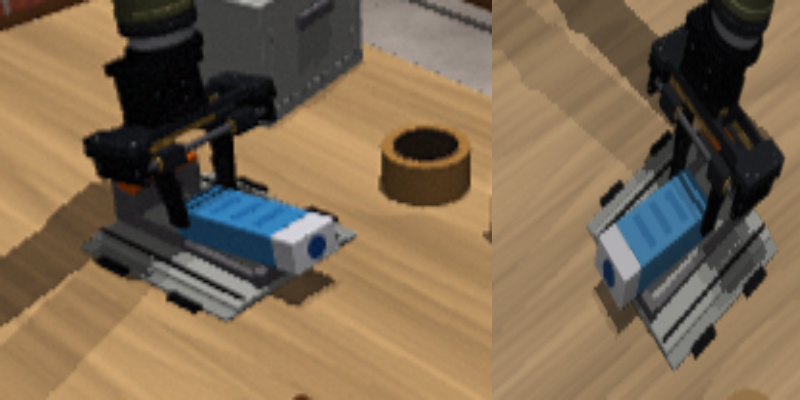

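The pack's top slopes about 9° down to the blue end, which matches the blue end resting on the holder floor with the pack on the sill. I let go, back off and regrip near the middle for the push.

Call:
{"op": "servo_tool", "data": {"commands": [0,0,-1,0,0,0,0,0,0,0,0,0,0,0,0,0,0,0,0,0,0,0,0,0], "jaw": 80}}

```text
time_s: 25.95
tool_pos: [0.5137, 0.1921, -0.0041]
tool_rot: [-179.8, 12.0, 95.0]
force: [-0.2, -0.4, 0.7]
grip_width: 0.078
```

```bash
python3 - <<'E'
from h import *
state()
plan([((10,0.5,80,-1,-8),2),((-50,1,130,-1,5),4)],rd=(0,1))
E
```

```text
t 25.95 grasp lid [14.7  0.8 37.9] yaw -1.2 lean -12.0 F [-0.2 -0.4  0.7] w 78.0 q [-56.  22.  30. 106.   0.  59. -23.]
[-5,0,-20,-0.1,2,-0.1, -5,0,-20,-0.2,2,0, -14,1,-11,0,3.2,0, -13,0,-11,0.1,3.3,0, -13,0,-12,0,3.2,0, -12,0,-13,0,3.3,0]
max [14.   1.  20.   0.2  3.3  0.1]
```

Call:
{"op": "servo_tool", "data": {"commands": [-5,0,-20,0,2,0,-5,0,-20,0,2,0,-14,0,-11,0,3,0,-13,0,-11,0,3,0,-13,0,-12,0,3,0,-12,0,-13,0,4,0,0,0,0,0,0,0]}}

```text
time_s: 26.65
tool_pos: [0.5209, 0.1357, 0.0893]
tool_rot: [-180.0, -5.1, 94.4]
force: [-0.0, -0.8, -0.7]
grip_width: 0.0803
```

```bash
python3 - <<'E'
from h import *
state(); packtop("w25",zlo=.04,zhi=.075)
p,d,P=shot("scene","s25")
L=tolid(P);hsv=cv2.cvtColor(p,cv2.COLOR_RGB2HSV)
m=(hsv[...,0]>95)&(hsv[...,0]<115)&(hsv[...,1]>110)&(np.abs(L[...,1])<26)&(L[...,2]>38)&(L[...,0]>-140)&(L[...,0]<90)
X=L[m]; k=np.polyfit(X[:,0],X[:,2],1); print("slope deg",np.degrees(np.arctan(k[0])),"z at 0",k[1],np.percentile(X[:,0],[1,99]))
cv2.imwrite("pics/s25c.png",cv2.resize(p[120:240,260:420],(640,480))[...,::-1])
E
```

```text
t 26.65 grasp lid [-54.9   0.2 132.2] yaw -1.7 lean 5.1 F [-0.  -0.8 -0.7] w 80.3 q [-44.   9.  33. 108. -11.  64.  -2.]
[  234   105    87   169 14398] ((-24.204513549804688, 2.340404510498047), (58.018959045410156, 111.11579132080078), 88.17549133300781)
slope deg -15.86587975121104 z at 0 47.21171546207798 [-139.28394145   22.79097687]
```

View pics/w25.png

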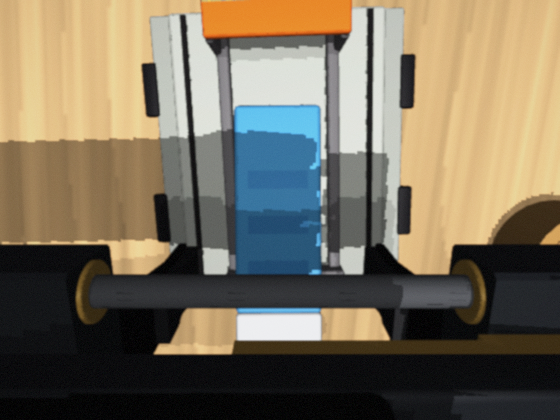

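View pics/s25c.png

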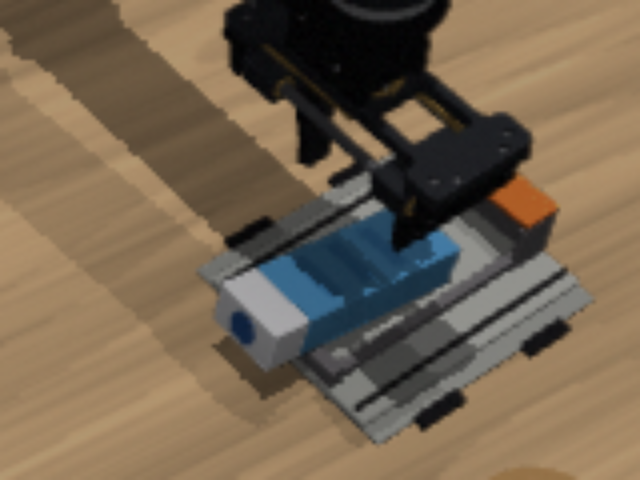

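Wrist view: the blue end lies between the kerbs at (278,108), the lip edge is at (277,37), and the white end is behind the bar at (280,325). The scene view shows the white end overhanging the sill at (265,310). I regrip near the middle.

```bash
python3 - <<'E'
from h import *
plan([((-44,2,48,-1.7,-3),5)],rd=(0,1))
plan([((2.5,0,43.5,-.5,-3),10)],start=(-44,2,48,-1.7,-3),rd=(0,1))
E
```

```text
[-1,0,17,0,-1.6,0.1, -1,0,16,-0.1,-1.6,0.1, -1,0,17,0,-1.6,0, 0,0,16,-0.1,-1.6,0.1, 0,0,16,0,-1.6,0.1]
max [ 1.   0.  17.   0.1  1.6  0.1]
[5,0,0,0,0,-0.1, 4,0,0,0,0,-0.1, 5,0,1,0,0,-0.2, 5,0,0,0,0,-0.1, 4,0,0,0,0,-0.1, 5,1,0,0,0,-0.1, 5,0,0,0,0,-0.1, 4,0,1,-0.1,0,-0.2, 5,0,0,0,0,-0.1, 5,0,0,0,0,-0.1]
max [5.  1.  1.  0.1 0.  0.2]
```

Call:
{"op": "servo_tool", "data": {"commands": [-1,0,17,0,-1.6,0,-1,0,16,0,-1.6,0,-1,0,17,0,-1.6,0,0,0,16,0,-1.6,0,0,0,15,0,-1.6,0,0,0,0,0,0,0]}}

```text
time_s: 27.35
tool_pos: [0.5159, 0.1415, 0.0034]
tool_rot: [-179.5, 3.2, 95.1]
force: [-0.2, -0.1, -0.8]
grip_width: 0.0802
```

Call:
{"op": "servo_tool", "data": {"commands": [0,0,0,0,0,0,0,0,0,0,0,0,0,0,0,0,0,0,0,0,0,0,0,0], "jaw": 48, "newtons": 20}}

```text
time_s: 27.75
tool_pos: [0.519, 0.1404, 0.0072]
tool_rot: [-179.9, 2.9, 94.9]
force: [0.1, -0.6, 1.2]
grip_width: 0.0581
```

```bash
python3 - <<'E'
from h import *
state()
E
```

```text
t 27.75 grasp lid [-44.    1.3  50.1] yaw -1.2 lean -2.9 F [ 0.1 -0.6  1.2] w 58.1 q [-48.  16.  31. 111.  -7.  56.  -9.]
```

Call:
{"op": "servo_tool", "data": {"commands": [5,0,0,0,0,0,4,0,0,0,0,0,5,0,1,0,0,0,5,0,0,0,0,0,4,0,1,0,0,0,5,0,0,0,0,0,5,0,0,0,0,0,4,0,1,0,0,0,4,0,0,0,0,0,0,0,0,0,0,0]}}

```text
time_s: 28.75
tool_pos: [0.518, 0.1804, 0.004]
tool_rot: [179.9, 3.0, 94.9]
force: [0.2, -5.1, 15.1]
grip_width: 0.0581
```

```bash
cat >> h.py <<'E'
def slope(tag):
    p,d,P=shot("scene",tag)
    L=tolid(P);hsv=cv2.cvtColor(p,cv2.COLOR_RGB2HSV)
    box=(np.abs(L[...,1])<26)&(L[...,2]>36)&(L[...,2]<75)&(d>0)
    b=box&(hsv[...,0]>95)&(hsv[...,0]<115)&(hsv[...,1]>110)&(L[...,0]>-120)&(L[...,0]<90)
    w=box&(hsv[...,1]<60)&(hsv[...,2]>90)&(L[...,0]>-150)&(L[...,0]<-30)
    for nm,m in (("blue",b),("white",w)):
        X=L[m]; print(nm,len(X), "x",np.percentile(X[:,0],[2,98]).round(1),"y",np.percentile(X[:,1],[2,98]).round(1),"z",np.percentile(X[:,2],[10,50,90]).round(1)) if len(X) else print(nm,0)
    for a in range(-110,80,20):
        S=L[(b|w)&(L[...,0]>a)&(L[...,0]<a+20)]
        if len(S)>5: print(a+10,len(S),np.median(S[:,2]).round(1),end="; ")
    print()
    cv2.imwrite(f"pics/{tag}c.png",cv2.resize(p[120:240,260:420],(640,480))[...,::-1])
E
python3 - <<'E'
from h import *
state(); slope("s26"); p,d,P=shot("wrist","w26")
E
```

```text
t 28.75 grasp lid [-4.  -1.8 46.9] yaw -1.2 lean -3.0 F [ 0.2 -5.1 15.1] w 58.1 q [-50.  18.  30. 109.  -7.  56. -12.]
blue 437 x [-100.5   40.3] y [-24.7  24.8] z [51.8 56.9 61.2]
white 227 x [-101.8  -70. ] y [-25.4  24.4] z [45.4 62.6 65.1]
-100 152 56.1; -80 100 63.2; -60 99 60.9; -40 101 58.7; -20 99 56.2; 0 79 54.3; 20 19 52.0; 40 14 49.0;
```

View pics/s26c.png

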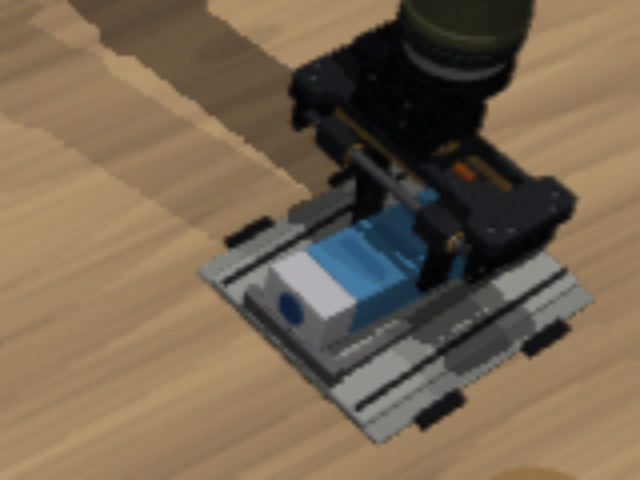

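View pics/w26.png

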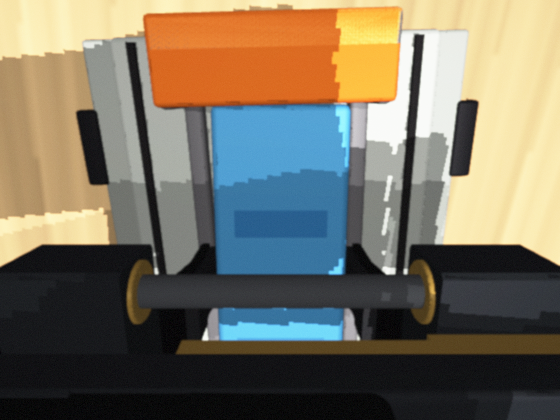

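The blue end is at the lip's mouth, (280,105) in the wrist view, level at about 45 mm under the 51 mm lip. The white end rests on the sill at (310,290) in the scene crop. I ease the down force and push in further.

Call:
{"op": "servo_tool", "data": {"commands": [0,0,-1,0,0,0,3,0,-1,0,0,0,3,0,0,0,0,0,3,0,0,0,0,0,0,0,0,0,0,0]}}

```text
time_s: 29.35
tool_pos: [0.5147, 0.1908, 0.0034]
tool_rot: [-179.9, 3.0, 94.9]
force: [0.9, -2.7, 6.9]
grip_width: 0.0578
```

```bash
python3 - <<'E'
from h import *
state(); slope("s27"); p,d,P=shot("side","s27s");cv2.imwrite("pics/s27sc.png",cv2.resize(p[150:250,150:270,::-1],None,fx=5,fy=5,interpolation=cv2.INTER_CUBIC))
E
```

```text
t 29.35 grasp lid [ 6.6  0.2 46.4] yaw -1.2 lean -3.0 F [ 0.9 -2.7  6.9] w 57.8 q [-51.  18.  30. 109.  -7.  56. -13.]
blue 443 x [-90.3  48.8] y [-25.2  25. ] z [50.4 56.2 60.3]
white 229 x [-90.5 -59.5] y [-25.3  24.9] z [50.3 61.3 63.8]
-100 23 45.1; -80 172 61.2; -60 109 60.9; -40 107 58.9; -20 100 56.8; 0 92 54.7; 20 53 53.0; 40 8 49.5; 60 8 49.3;
```

View pics/s27sc.png

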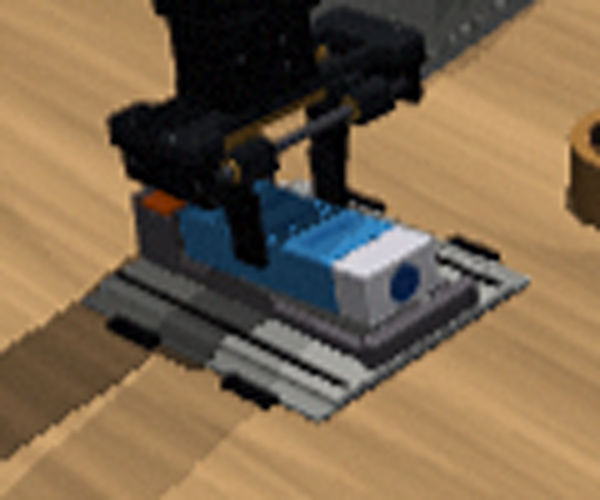

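View pics/s27c.png

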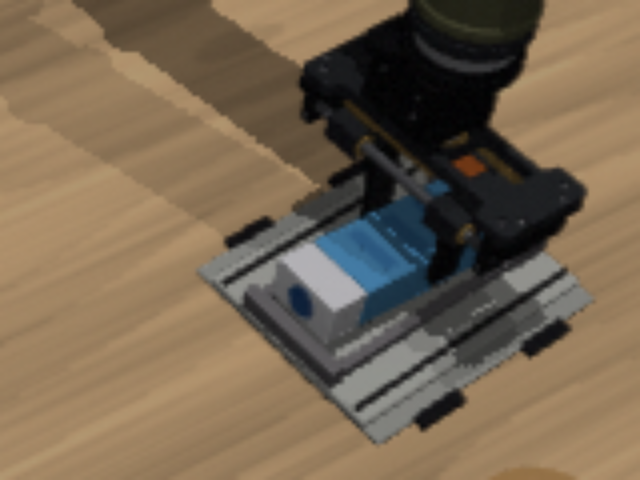

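The white end is now at the sill's inner edge, its top edge at lx -91, and the blue end is under the lip at about +77. I push the last few mm, then lower the white end.

Call:
{"op": "servo_tool", "data": {"commands": [3,0,0,0,0,0,3,0,0,0,0,0,3,0,0,0,0,0,0,0,0,0,0,0]}}

```text
time_s: 29.85
tool_pos: [0.5119, 0.1973, 0.0008]
tool_rot: [-179.6, 3.2, 95.0]
force: [1.0, -6.2, -4.5]
grip_width: 0.0577
```

```bash
python3 - <<'E'
from h import *
state(); slope("s28"); p,d,P=shot("side","s28s");cv2.imwrite("pics/s28sc.png",cv2.resize(p[150:250,150:270,::-1],None,fx=5,fy=5,interpolation=cv2.INTER_CUBIC))
E
```

```text
t 29.85 grasp lid [13.5  2.1 43.7] yaw -1.2 lean -3.2 F [ 1.  -6.2 -4.5] w 57.7 q [-51.  18.  29. 109.  -7.  57. -14.]
blue 470 x [-82.8  56.2] y [-25.6  25. ] z [47.3 52.1 55.1]
white 189 x [-83.1 -53. ] y [-24.4  24.4] z [52.6 55.8 57.7]
-80 116 55.4; -60 101 55.4; -40 121 54.2; -20 114 52.7; 0 110 52.0; 20 72 50.7; 40 11 50.9; 60 14 49.4;
```

View pics/s28sc.png

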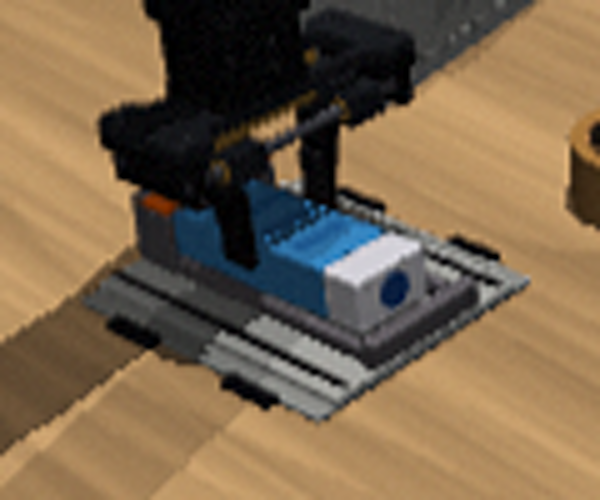

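The white end has passed the sill (edge at lx -83) and is sinking behind it, with about 3° of slope left. I lower the rest gently.

Call:
{"op": "servo_tool", "data": {"commands": [0,0,2,0,1,0,0,0,2,0,1,0,0,0,2,0,1,0,0,0,0,0,0,0]}}

```text
time_s: 30.35
tool_pos: [0.5127, 0.1995, -0.0039]
tool_rot: [-179.7, -0.1, 94.9]
force: [0.1, -1.3, -4.5]
grip_width: 0.0578
```

```bash
python3 - <<'E'
from h import *
state(); slope("s29")
E
```

```text
t 30.35 grasp lid [13.1  1.2 39.1] yaw -1.2 lean 0.1 F [ 0.1 -1.3 -4.5] w 57.8 q [-49.  18.  29. 110. -11.  55. -10.]
blue 434 x [-51.1  48.7] y [-25.6  25. ] z [43.9 46.4 48.3]
white 180 x [-82.7 -53.1] y [-25.2  24.7] z [43.6 46.1 48.2]
-80 89 46.1; -60 106 46.2; -40 118 46.4; -20 112 46.4; 0 104 46.5; 20 68 46.3; 40 10 47.0; 60 7 47.8;
```

The top is level at 46 mm along its whole length. I let go and retreat.

Call:
{"op": "servo_tool", "data": {"commands": [0,0,0,0,0,0,0,0,0,0,0,0,0,0,0,0,0,0,0,0,0,0,0,0], "jaw": 80}}

```text
time_s: 30.8
tool_pos: [0.5137, 0.1996, -0.0032]
tool_rot: [-179.8, -0.1, 94.9]
force: [0.1, 0.4, -0.3]
grip_width: 0.0779
```

Call:
{"op": "servo_tool", "data": {"commands": [0,0,-20,0,0,0,0,0,-30,0,0,0,0,0,-35,0,0,0,-20,0,-35,0,0,0,-40,0,-20,0,0,0,-40,0,0,0,0,0,0,0,0,0,0,0,0,0,0,0,0,0]}}

```text
time_s: 31.6
tool_pos: [0.5226, 0.0987, 0.1367]
tool_rot: [-179.8, -0.1, 94.8]
force: [-0.2, 0.1, -0.1]
grip_width: 0.0801
```

```bash
python3 - <<'E'
from h import *
state(); slope("s30"); packtop("w30",zlo=.04,zhi=.053)
p,d,P=shot("side","s30s");cv2.imwrite("pics/s30sc.png",cv2.resize(p[150:250,150:270,::-1],None,fx=5,fy=5,interpolation=cv2.INTER_CUBIC))
for n in("scene","side"):
    for l in ("bean_carton","tape_roll","flask"): r=look_for(n,l); print(n,l,r[0] if r else None)
E
```

```text
t 31.6 grasp lid [-88.2   2.2 179.7] yaw -1.3 lean 0.1 F [-0.2  0.1 -0.1] w 80.1 q [-46.   6.  35. 105.  -4.  70.  -5.]
blue 663 x [-49.7  72. ] y [-25.5  24.8] z [44.4 46.3 48.2]
white 158 x [-80.9 -53. ] y [-25.1  24.5] z [43.8 46.  48.1]
-80 65 46.3; -60 102 46.0; -40 113 46.3; -20 108 46.2; 0 111 46.5; 20 102 46.3; 40 99 46.4; 60 97 46.5; 80 24 46.3; 
[  240     0    80   199 14756] ((-8.090675354003906, 2.140523910522461), (58.209686279296875, 146.4243621826172), 88.79718017578125)
scene bean_carton {'box': [302.4, 259.1, 71.9, 79.6], 'conf': 0.87}
scene tape_roll {'box': [368.9, 235.5, 47.0, 42.7], 'conf': 0.59}
scene flask {'box': [128.4, 147.4, 42.5, 60.8], 'conf': 0.9}
side bean_carton {'box': [299.2, 173.9, 58.1, 49.5], 'conf': 0.78}
side tape_roll {'box': [263.2, 170.8, 29.3, 25.3], 'conf': 0.89}
side flask {'box': [247.8, 267.3, 34.3, 91.1], 'conf': 0.89}
```

View pics/s30sc.png

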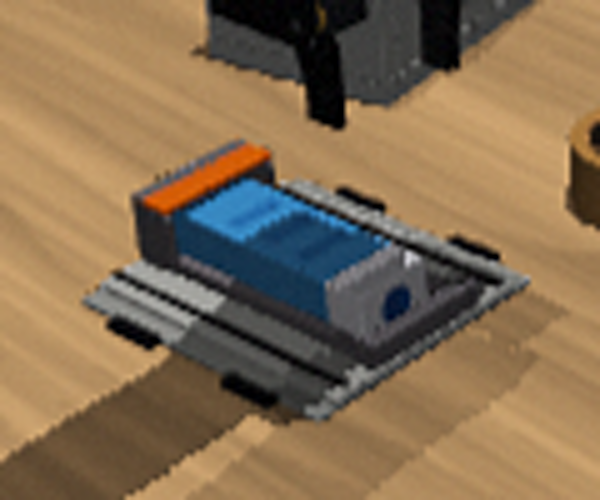

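View pics/w30.png

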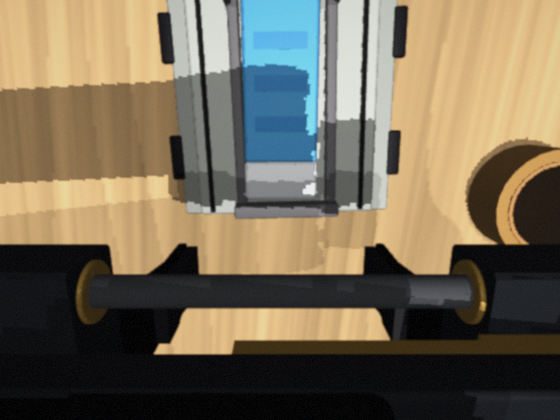

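View pics/s30.png

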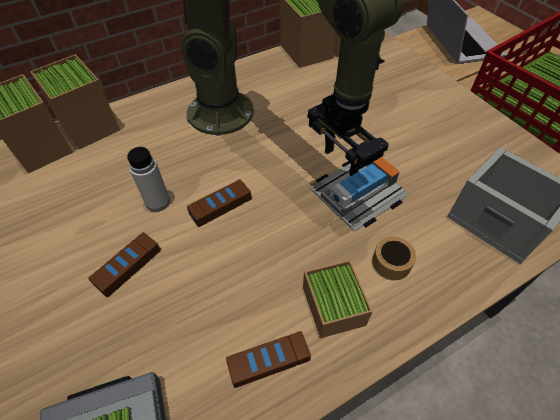

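The wrist view shows the white end at (280,180) behind the sill at (287,210). The side view shows the blue end under the orange lip. The pack is level, the fingers are clear, and the carton, tape roll and flask are at their first pixel positions. I hand it in.

```bash
python3 -c "
from cell import env
print(env.sign_off())"
```

```text
the job is handed in; nothing more can be done
None
```

The ice pack lies level in the holder, with the blue end under the orange lip and the white end behind the sill. It was let go and the job was handed in at about 32 s of the 72 s; no verdict was reported.

**How it went:** I tipped the pack up onto its blue end, laid it down beyond, then tipped it up onto its white end and brought the blue end down over the sill. After that I regripped near the middle, pushed it in under the lip and lowered the white end. At least one end stayed low throughout. I also turned the standing pack about the vertical, twice, to line it up with the lid.

**Last checks:**

| Check | Measured | Required |
|---|---|---|
| Top of pack | level at about 46 mm along its length, so end centres about 28 mm up | end centres 28 ± 4 mm |
| White end face | lx about -81 to -83 mm | -94 to -78 mm |
| Blue end (hidden under the lip, worked out from the 170 mm length) | lx about +87 to +89 mm | +76 to +92 mm |
| Offset from holder's middle line | about 2 mm, turned about 1° | within 9 mm |

- **Other objects:** the carton, tape roll and flask show the same boxes in both cameras as at the start, to within a few pixels. The fingers were about 180 mm above the bench, touching nothing.
- **Finger length:** the first grip closed on nothing. In both cameras the real fingertips end about 33 mm short of the stated TCP, so I planned every later move with the measured length. The pack had not moved.
- **Sliding:** it slid back about 10 to 15 mm on the bench during each walking step, and I remeasured it each time.
- **Margins:** x readings are good to only about 2 mm, and both ends sit nearer the lip-side limits. The end wall at +89 mm keeps them inside those limits.

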